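Fish a measuring cup from under the shelf riser and nest it

TASK

The red measuring cup has slid into the low gap under the wire shelf riser: take the reacher by its grip, squeeze its trigger so that its jaws close on the cup in there, and draw the cup out in the closed jaws until it is clear of the riser. Let go of the trigger and leave the reacher lying flat on the worktop, then nest the red cup fully down in the yellow cup, which stays nested in the blue one, with its handle fanned out a good two fingers' width clear of the other two handles. Leave the jars, the mug and the timer where they are.

Things in the scene. Friction and masses are not known exactly. Their poses are not given: they have to be found in the camera images.
- riser: white wire shelf riser, fixed: 160 mm deep (x), 280 wide (y), top 82 mm high, gap beneath 74 mm high. Origin: on the worktop under its centre, z up. The front opening looks along its -x (front edge at x = -80 mm): reach in along its +x. Legs at x = +-72, y = +-134 mm, a 7 mm high foot wire joining the two at each end. Two jars stand on it.
- reacher: black kitchen reacher lying flat on the worktop, 290 mm long, 0.26 kg; it can be slid along the worktop while held. Origin: on its underside, mid-grip; x points to the jaws, y to the trigger side, z up. From 62 mm ahead of the origin on (shaft, jaws) it is under 30 mm high.
- reacher_grip (a point): middle of the grip, 26 mm above the reacher's underside, at y = +2 mm. Take it here across y: black palm plate (fixed; outer face y = -24 mm, x -54 to +50, z 2 to 46) and orange trigger (outer face y = +28 mm when let go, x -35 to +35, z 8 to 44); 52 mm over both. Squeezing both keeps the palm plate on its finger.
- trigger (a joint): squeeze of the orange trigger, m: 0 let go, 0.016 at its stop; the width over the grip is 52 mm less the squeeze. Spring 5 N at 0, 10 N at 0.012; it reopens by itself. A squeeze of 3 mm holds the reacher with the jaws still about 68 mm open; about 12 mm closes them on the red cup, then it turns hard (20 to 40 N is a firm hold).
- reacher_jaw_centre (a point): point midway between the jaws, 200 mm ahead of the reacher's origin and 13 mm above its underside: where the axis of a 44 mm cup lies when the jaws close on it. The inward-hooked tips reach to 230 mm ahead of the origin, the jaw pads from 180 to 215 mm, 6 to 22 mm high.
- jaw_left: jaw on the reacher's +y side, aluminium with a rubber pad; origin at its hinge, 135 mm ahead of the reacher's origin and 16 mm to the left. Each jaw swings inward 0.025 rad per mm of trigger squeeze; 80 mm open between the tips when the trigger is let go.
- jaw_right: the same on the reacher's -y side (hinge 16 mm to the right)
- cup_small: red measuring cup, 44 mm across, 34 mm high, open top, wall 2.5, floor 3 mm. Origin: centre of its underside; z up; its straight level handle runs along its +x out to 82 mm from the axis, 12 mm wide, its underside 37 and top 42 mm above the cup's underside (higher than the rim). 50 g. At the start it stands upright in the low gap under the riser.
- cup_medium: yellow measuring cup, 58 mm across, 34 mm high, open top, wall 2.5, floor 3 mm. Origin: centre of its underside; z up; its straight level handle runs along its +x out to 89 mm from the axis, 12 mm wide, its underside 37 and top 42 mm above the cup's underside (higher than the rim). At the start it stands nested in the blue cup. Its inside is 53 mm across.
- cup_large: blue measuring cup, 72 mm across, 34 mm high, open top, wall 2.5, floor 3 mm. Origin: centre of its underside; z up; its straight level handle runs along its +x out to 96 mm from the axis, 12 mm wide, its underside 37 and top 42 mm above the cup's underside (higher than the rim). It stands on the open worktop to the right; its inside is 67 mm across.
- cup_small_tip (a point): outer end of the red cup's handle, 82 mm from its axis
- cup_medium_tip (a point): outer end of the yellow cup's handle, 89 mm from its axis
- cup_large_tip (a point): outer end of the blue cup's handle, 96 mm from its axis
- jar_1: glass jar with a white lid, 64 mm across, 97 mm high, on the riser; origin under its centre. To be left alone
- jar_2: glass jar with a black lid, 63 mm across, 94 mm high, on the riser; origin under its centre. To be left alone
- mug_1: white mug, 80 x 115 x 91 mm, on the worktop; origin under its middle. To be left alone
- twist_timer: orange and white kitchen timer, 68 mm across, 57 mm high; origin under its centre. To be left alone
Not all that is in view belongs to the job. Of the things that look like the cup_small, take the one that is farthest to the robot's right at the start.

How it is judged:
By the outcome, as a careful person would: the job done as asked, in the order asked, and still so for the second after the job is handed in, with the robot touching nothing.
It also fails if it takes over 67 s, if anything falls off the work surface, if the arm or the gripper's body presses on something with over 40 N, if the wrist force passes 120 N, or if a joint passes its speed limit or range.

ROBOT

A 6-joint arm with a two-finger parallel gripper is mounted at the origin on a cart in front of the work surface, level with it; the furniture and walls round the work are solid. World frame = base frame: x ahead of the robot, y to its left, z up, the work surface at z = 0. Lengths are in m, angles in rad, forces in N, time in s.
With the tool pointing down it reaches from about 0.25 to 0.725 m from the base axis. Payload 9.7 kg.
Tool frame: the origin (TCP) lies on the centre line of the jaws, within the pads' length; the fingertips stand 25 mm ahead of it and the grasp point (between the pads) lies 6 mm ahead of it; z points along the fingers, y is the direction in which the jaws open and shut (so a half turn about z gives the same grasp; the last joint's range is limited). The gripper opens to 85 mm and grips with 20 to 120 N. Pads are 22 mm wide; open, the fingers measure 114 mm over their backs; the gripper's body (76 mm by 85 mm) begins 54 mm behind the grasp point. The pads swing forward as they close: fully open they stand 13 mm farther back than shut.
Start: joints at [1.24, 0.087, 0.176, 1.66, 0, 1.571], TCP at [0.179, 0.52, 0.256] pointing down, gripper open.
Joint ranges: [-3.13, 3.13], [-0.85, 1.81], [-1.15, 1.24], [-2.2, 2.28], [-1.44, 1.52], [-3.14, 3.14]. Speed limits (rad/s): [2.22, 2.22, 2.57, 3.14, 3.14, 3.14].

INTERFACE

Orientations are given as a unit quaternion [w, x, y, z].
In Python, from plant import robot gives the robot as it stands. The module is installed in compiled form; this text tells all that it offers.
- The arm moves only by the tool drive_tool, never from a script. Its argument "commands" is a list of rows, each an object of numbers: "x", "y", "z": the shift along the tool's x, y, z in mm; "yaw": the turn about the tool's z in degrees; "grip": the finger opening in mm, from 0 to 85.4. In form: [{"x": .., "y": .., "z": .., "yaw": .., "grip": ..}, ...]. A call has 1 to 20 rows; each row shifts and turns the commanded pose from where the row before left it, along the tool's axes as they then stand; what a row does not reach is not made up. A row lasts 1/12 s, in which the tool goes at most 41.7 mm and 7.16 degrees, less where a joint would pass 70% of its speed; a pose out of reach is approached as far as the arm can. A call with a gripper value outside its range is refused whole. The fingers move at their own pace and stop on an object; the grip force is fixed at half the most. Time passes only in rows, so rows that do not move let the fingers close. It gives the time, the measured TCP pose, the force and the opening at its end, in the units of the state.
- robot.state(): the state, without advancing time (a new reading comes with each control period).
- robot.grab_frame(name): name is "side" or "top" or "wrist"; returns a dict with "pixels" (480x640x3 uint8, red, green, blue), "mtx" (3x3 intrinsics, pixels), "world_from_camera" (4x4, takes a point from camera to world coordinates); the wrist camera has in their place "tool_from_camera" (4x4, takes a point from camera to tool coordinates, whose origin is the TCP and whose axes are the flange's). Camera axes: x right, y up, looking along -z (the intrinsics and any distortion apply to the point x, -y, -z); pixel columns grow to the right and rows downward; lengths in m; the calibration is good to about 2 mm. A picture is of the moment at which its call begins: read the wrist's pose just before it. There is no depth.
- robot.finish_job(): hands the job in, once; it reports no verdict.
The state is a dict: "time": time; "joint_pos": joint angles; "joint_vel": joint speeds; "effort": joint torques, N m; "tool_pos": TCP position; "ee_rot": TCP orientation; "ft_force": force on the tool from outside, world axes, zero at the start; "moment": the same for the moment, N m; "finger_gap": opening from 0.0 (shut) to 1.0 (fully open).
Only numpy, scipy, OpenCV 4.12 (cv2) and the standard library are available. Lean on these libraries where they do the work, as an engineer would, in place of code of your own. Each camera call takes 0.05 s, during which the arm holds its last target.

## Working session

There is one attempt and no reset: what is moved stays moved. The work goes in short steps, Python scripts to look and compute and a tool call to move; the robot and the scene stay as the last step left them, time stands still between calls to the robot, and variables do not carry over. Pictures are saved under pics/ and viewed, and the job is handed in when it is done.

Besides the shell and the picture viewer there is one more tool, called after ">>>" as name(argument=value, ...) on one line, values as JSON. drive_tool: Moves the arm, as the interface text tells. Its arguments: {"type":"object","properties":{"commands":{"type":"array"}},"required":["commands"]}

```bash
mkdir -p pics; ls; python3 - <<'E'
from plant import robot
import cv2,numpy as np
s=robot.state();print(s)
for n in ["side","top","wrist"]:
    f=robot.grab_frame(n);cv2.imwrite(f"pics/{n}0.png",f["pixels"][:,:,::-1])
    print(n,f["mtx"].tolist());print(f.get("world_from_camera",f.get("tool_from_camera")).round(4).tolist(),[k for k in f])
E
```

```text
pics
{'time': 0.0, 'joint_pos': array([ 1.23997040e+00,  8.74451220e-02,  1.75144908e-01,  1.65978046e+00,
       -8.93992916e-06,  1.57079515e+00]), 'joint_vel': array([ 0.00076957,  0.00080031, -0.00078204,  0.00069479,  0.00097803,
        0.00243442]), 'effort': array([-1.58158393e-03, -5.20386672e+01,  4.64801860e+01,  1.62216002e-02,
        8.32992282e-05, -3.04274600e-06]), 'tool_pos': array([0.1785951 , 0.51999914, 0.25559679]), 'ee_rot': array([-1.01331519e-04,  1.64659057e-01,  9.86350335e-01, -6.34144197e-04]), 'ft_force': array([0.02216148, 0.04530945, 0.27660956]), 'moment': array([-0.04173944,  0.00955507,  0.02355118]), 'finger_gap': 1.000187695260648}
side [[453.3733703750025, 0.0, 326.2072399777568], [0.0, 453.3733703750025, 241.35070650623874], [0.0, 0.0, 1.0]]
[[-0.9847, -0.1182, 0.1277, 0.656], [0.1736, -0.7203, 0.6716, 0.9591], [0.0126, 0.6835, 0.7298, 1.0305], [0.0, 0.0, 0.0, 1.0]] ['pixels', 'mtx', 'world_from_camera']
top [[554.3556796243727, 0.0, 324.51360806559205], [0.0, 554.3556796243727, 238.95686429761807], [0.0, 0.0, 1.0]]
[[0.006, 0.9819, -0.1895, 0.2029], [-0.9999, 0.0039, -0.0117, 0.1016], [-0.0107, 0.1895, 0.9818, 1.6151], [0.0, 0.0, 0.0, 1.0]] ['pixels', 'mtx', 'world_from_camera']
wrist [[366.34009058192487, 0.0, 319.2895720375578], [0.0, 366.34009058192487, 246.41093010362871], [0.0, 0.0, 1.0]]
[[0.0005, 0.9645, 0.2641, 0.0657], [1.0, -0.0003, -0.0007, -0.0002], [-0.0006, 0.2641, -0.9645, -0.116], [0.0, 0.0, 0.0, 1.0]] ['pixels', 'mtx', 'tool_from_camera']
```

View pics/side0.png

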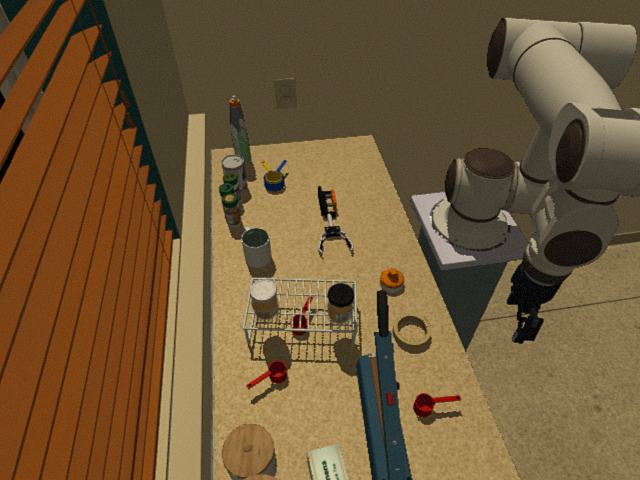

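View pics/top0.png

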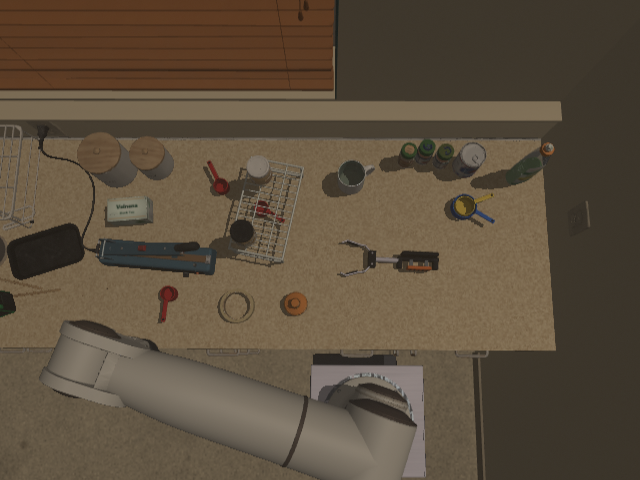

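View pics/wrist0.png

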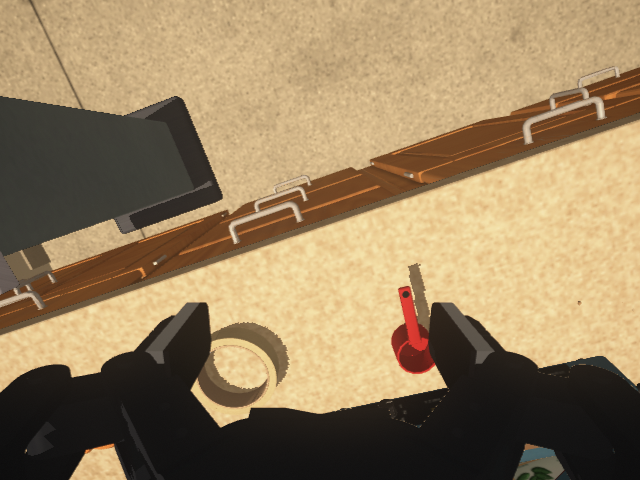

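Three red cups are in view in the top picture: A (220,187), standing left of the riser; B (262,210), under the riser; C (169,294), at the front left. In this view image right is world -y, the robot's right. B is therefore farthest right, and it is also the one in the gap. I'll confirm that with an enlarged crop.

```bash
cat > h.py <<'E'
from plant import robot
import cv2,numpy as np
from scipy.spatial.transform import Rotation as R
def grab(n,save=None):
    s=robot.state(); f=robot.grab_frame(n); 
    if n=="wrist":
        q=s["ee_rot"]; T=np.eye(4);T[:3,:3]=R.from_quat([q[1],q[2],q[3],q[0]]).as_matrix();T[:3,3]=s["tool_pos"]
        W=T@f["tool_from_camera"]
    else: W=f["world_from_camera"]
    if save: cv2.imwrite(f"pics/{save}.png",f["pixels"][:,:,::-1])
    return f["pixels"],f["mtx"],W
def ray(u,v,K,W):
    d=np.array([(u-K[0,2])/K[0,0],-(v-K[1,2])/K[1,1],-1]);return W[:3,3],W[:3,:3]@d
def px2w(u,v,z,K,W):
    o,d=ray(u,v,K,W);return o+d*(z-o[2])/d[2]
def w2px(p,K,W):
    c=W[:3,:3].T@(np.asarray(p,float)-W[:3,3]);return np.array([K[0,2]+K[0,0]*c[0]/-c[2],K[1,2]-K[1,1]*c[1]/-c[2]])
def zoom(img,x0,y0,x1,y1,k,name):
    c=cv2.resize(img[y0:y1,x0:x1],None,fx=k,fy=k,interpolation=cv2.INTER_CUBIC);cv2.imwrite(f"pics/{name}.png",c[:,:,::-1])
E
python3 - <<'E'
from h import *
im,K,W=grab("top");zoom(im,200,130,320,280,4,"t_riser")
zoom(im,330,180,510,290,4.4,"t_reach")
im2,K2,W2=grab("side");zoom(im2,230,260,370,350,5.5,"s_riser")
for n,u,v,z in [("grip",418,262,.03),("jawhub",372,259,.02),("blue",464,208,.03),("cupred",262,208,.034),("blue tip",493,221,.04),("yel tip",490,197,.04)]:
    print(n,px2w(u,v,z,K,W).round(3))
E
```

```text
grip [ 0.442 -0.15   0.03 ]
jawhub [ 0.452 -0.018  0.02 ]
blue [ 0.603 -0.289  0.03 ]
cupred [0.6   0.305 0.034]
blue tip [ 0.562 -0.368  0.04 ]
yel tip [ 0.634 -0.363  0.04 ]
```

View pics/t_riser.png

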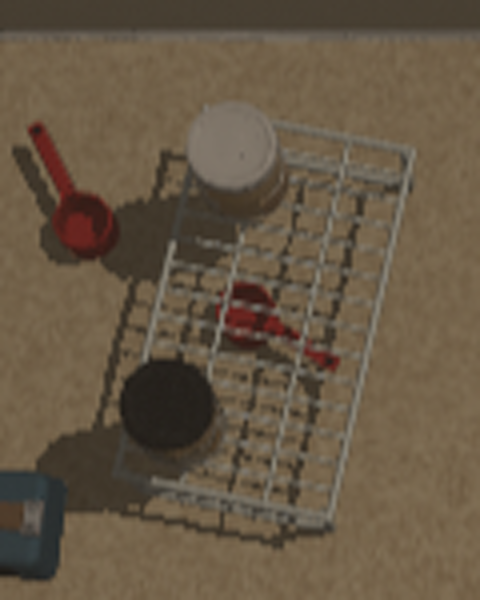

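View pics/t_reach.png

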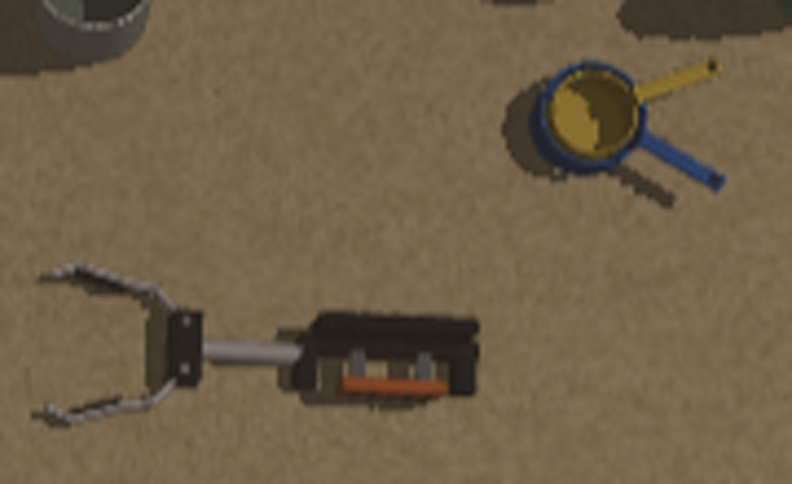

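View pics/s_riser.png

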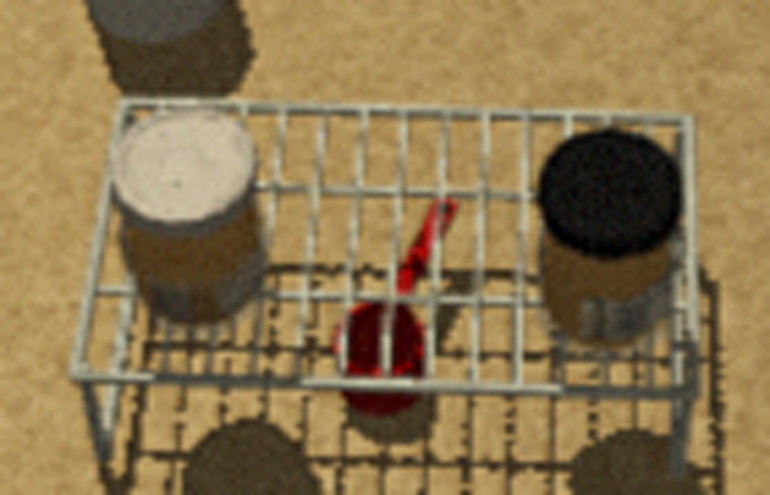

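```bash
cat >> h.py <<'E'
def plan(x,y,z,hd):
    """shift in current tool axes (mm) and yaw deg to reach TCP x,y,z with tool-x heading hd deg"""
    s=robot.state();q=s["ee_rot"];M=R.from_quat([q[1],q[2],q[3],q[0]]).as_matrix()
    h=np.degrees(np.arctan2(M[1,0],M[0,0])); d=M.T@(np.array([x,y,z])-s["tool_pos"])*1000
    w=(hd-h+180)%360-180
    print("t",round(s["time"],2),"pos",s["tool_pos"].round(4),"hd",h.round(2),"gap",round(s["finger_gap"]*85.4,1),"F",s["ft_force"].round(1),"j",np.degrees(s["joint_pos"]).round(0))
    print("shift",d.round(1),"yaw",round(-w,2),"norm",np.linalg.norm(d).round(1))
E
python3 - <<'E'
from h import *
im,K,W=grab("top")
for u,v in [(303,167.5),(282.5,261),(247.5,156),(229,249)]: print(px2w(u,v,.082,K,W).round(3))
plan(.5,.2,.30,86)
E
```

```text
[0.709 0.183 0.082]
[0.435 0.237 0.082]
[0.743 0.345 0.082]
[0.469 0.388 0.082]
t 0.3 pos [0.1786 0.5201 0.256 ] hd 161.04 gap 85.3 F [ 0.5  0.5 -0.4] j [71.  5. 10. 95.  0. 90.]
shift [-407.9 -198.4  -43.9] yaw 75.04 norm 455.7
```

>>> drive_tool(commands=[{"x": -34,"y": -16.5,"z": -3.7},{"x": -34,"y": -16.5,"z": -3.7},{"x": -34,"y": -16.5,"z": -3.7},{"x": -34,"y": -16.5,"z": -3.7},{"x": -34,"y": -16.5,"z": -3.7},{"x": -34,"y": -16.5,"z": -3.7},{"x": -34,"y": -16.5,"z": -3.7},{"x": -34,"y": -16.5,"z": -3.7},{"x": -34,"y": -16.5,"z": -3.7},{"x": -34,"y": -16.5,"z": -3.7},{"x": -34,"y": -16.5,"z": -3.7},{"x": -34,"y": -16.5,"z": -3.7}])

```text
validation failed for argument at $.co...
```

>>> drive_tool(commands=[{"yaw": 7},{"yaw": 7},{"yaw": 7},{"yaw": 7},{"yaw": 7},{"yaw": 7},{"yaw": 7},{"yaw": 7},{"yaw": 7},{"yaw": 7},{"yaw": 5},{"yaw": 0}])

```text
validation failed for argument at $.co...
```

```bash
python3 - <<'E'
from h import *
plan(.5,.2,.30,86)
im,K,W=grab("wrist","w1")
E
```

```text
t 0.3 pos [0.1786 0.5201 0.256 ] hd 161.04 gap 85.3 F [ 0.5  0.5 -0.4] j [71.  5. 10. 95.  0. 90.]
shift [-407.9 -198.4  -43.9] yaw 75.04 norm 455.7
```

View pics/w1.png

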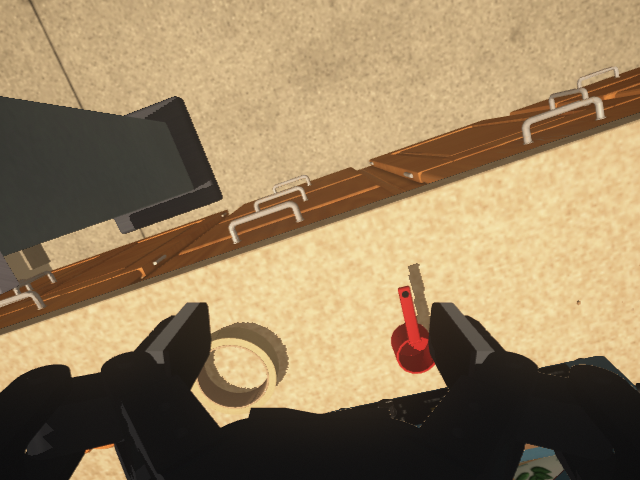

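The call was refused because each row needs all five keys. The arm did not move, so I'll resend the full rows.

>>> drive_tool(commands=[{"x": -34,"y": -16.5,"z": -3.7,"yaw": 0,"grip": 85},{"x": -34,"y": -16.5,"z": -3.7,"yaw": 0,"grip": 85},{"x": -34,"y": -16.5,"z": -3.7,"yaw": 0,"grip": 85},{"x": -34,"y": -16.5,"z": -3.7,"yaw": 0,"grip": 85},{"x": -34,"y": -16.5,"z": -3.7,"yaw": 0,"grip": 85},{"x": -34,"y": -16.5,"z": -3.7,"yaw": 0,"grip": 85},{"x": -34,"y": -16.5,"z": -3.7,"yaw": 0,"grip": 85},{"x": -34,"y": -16.5,"z": -3.7,"yaw": 0,"grip": 85},{"x": -34,"y": -16.5,"z": -3.7,"yaw": 0,"grip": 85},{"x": -34,"y": -16.5,"z": -3.7,"yaw": 0,"grip": 85},{"x": -34,"y": -16.5,"z": -3.7,"yaw": 0,"grip": 85},{"x": -34,"y": -16.5,"z": -3.7,"yaw": 0,"grip": 85}])

```text
time: 1.35
tool_pos: [0.5013, 0.1987, 0.301]
ee_rot: [0.0, 0.165, 0.986, 0.0]
ft_force: [0.8, 1.0, 0.7]
finger_gap: 1.0
```

>>> drive_tool(commands=[{"x": 0,"y": 0,"z": 0,"yaw": 7,"grip": 85},{"x": 0,"y": 0,"z": 0,"yaw": 7,"grip": 85},{"x": 0,"y": 0,"z": 0,"yaw": 7,"grip": 85},{"x": 0,"y": 0,"z": 0,"yaw": 7,"grip": 85},{"x": 0,"y": 0,"z": 0,"yaw": 7,"grip": 85},{"x": 0,"y": 0,"z": 0,"yaw": 7,"grip": 85},{"x": 0,"y": 0,"z": 0,"yaw": 7,"grip": 85},{"x": 0,"y": 0,"z": 0,"yaw": 7,"grip": 85},{"x": 0,"y": 0,"z": 0,"yaw": 7,"grip": 85},{"x": 0,"y": 0,"z": 0,"yaw": 7,"grip": 85},{"x": 0,"y": 0,"z": 0,"yaw": 5,"grip": 85},{"x": 0,"y": 0,"z": 0,"yaw": 0,"grip": 85}])

```text
time: 2.35
tool_pos: [0.5002, 0.2004, 0.3007]
ee_rot: [-0.0, 0.732, 0.681, -0.0]
ft_force: [0.4, -0.2, -0.5]
finger_gap: 0.995
```

```bash
python3 - <<'E'
from h import *
plan(.5,.2,.30,86)
im,K,W=grab("wrist","w2")
E
```

```text
t 2.35 pos [0.5002 0.2004 0.3007] hd 85.82 gap 85.0 F [ 0.4 -0.2 -0.5] j [ 22.   5.  15. 100.   0. 116.]
shift [-0.4 -0.2  0.7] yaw -0.18 norm 0.8
```

View pics/w2.png

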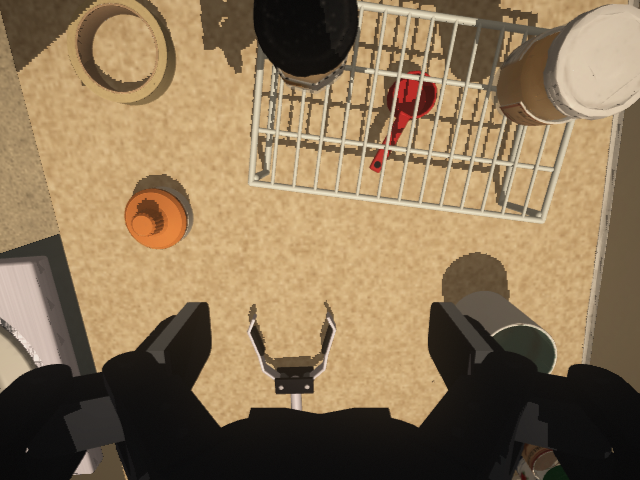

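```bash
python3 - <<'E'
from h import *
im,K,W=grab("wrist")
zoom(im,350,50,460,200,4,"w2cup"); zoom(im,230,280,350,420,4,"w2jaw")
im,K,W=grab("top"); zoom(im,330,230,450,290,6.5,"t_r2")
E
```

```text
(no output)
```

View pics/w2cup.png

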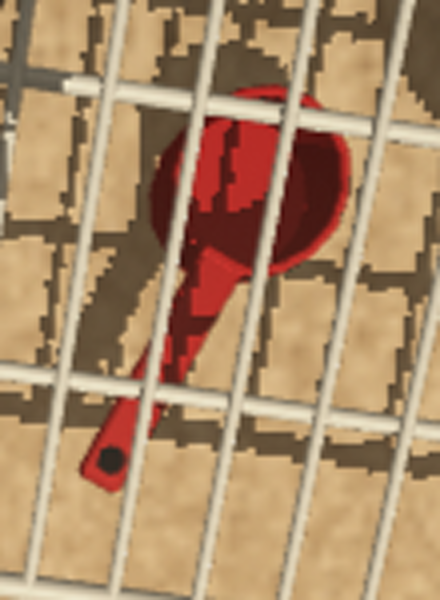

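View pics/w2jaw.png

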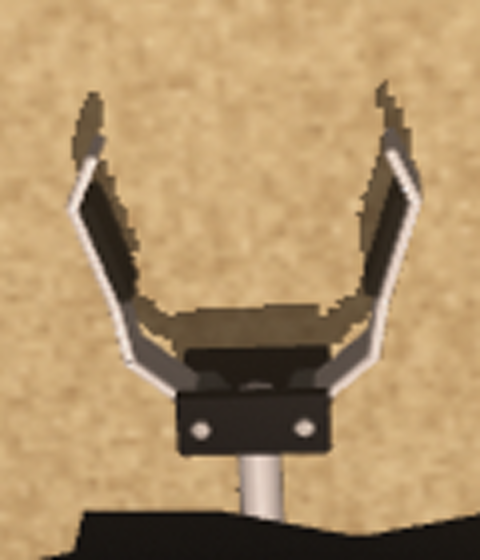

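```bash
python3 - <<'E'
from h import *
from scipy.optimize import least_squares
im,K,W=grab("wrist")
for u,v in [(250,185),(545,221),(358,3)]: print(px2w(u,v,.082,K,W).round(4))
rim=[(275,86),(352,185),(335,235),(330,115)]
rim=[(350+a/4,50+b/4) for a,b in rim]; tip=(350+102/4,50+482/4)
def res(p):
    x,y,t=p;r=[]
    for u,v in rim:
        q=px2w(u,v,.034,K,W);r.append(np.hypot(q[0]-x,q[1]-y)-.022)
    q=px2w(*tip,.040,K,W);r+= [q[0]-x-.082*np.cos(t),q[1]-y-.082*np.sin(t)]
    return r
s=least_squares(res,[.6,.3,-2]);print(s.x,np.degrees(s.x[2]),np.round(s.fun*1000,1))
x,y,t=s.x
o=im[:,:,::-1].copy();o=cv2.resize(o,None,fx=4,fy=4,interpolation=cv2.INTER_CUBIC)
a=np.linspace(0,6.28,60)
for z in (0,.034):
    pts=np.array([w2px((x+.022*np.cos(b),y+.022*np.sin(b),z),K,W)for b in a])*4
    cv2.polylines(o,[pts.astype(int)],1,(0,255,0),1)
h=[(.022,-.006),(.082,-.006),(.082,.006),(.022,.006)]
pts=np.array([w2px((x+p*np.cos(t)-q*np.sin(t),y+p*np.sin(t)+q*np.cos(t),.042),K,W) for p,q in h])*4
cv2.polylines(o,[pts.astype(int)],1,(255,0,0),1)
cv2.imwrite("pics/ov1.png",o[200:800,1400:1850])
E
```

```text
[0.4409 0.2369 0.082 ]
[0.7108 0.186  0.082 ]
[0.5439 0.3751 0.082 ]
[ 0.60258585  0.30818174 -2.11655757] -121.26981604661047 [-0.7 -0.3  0.2 -0.8  0.8  1.3]
```

View pics/ov1.png

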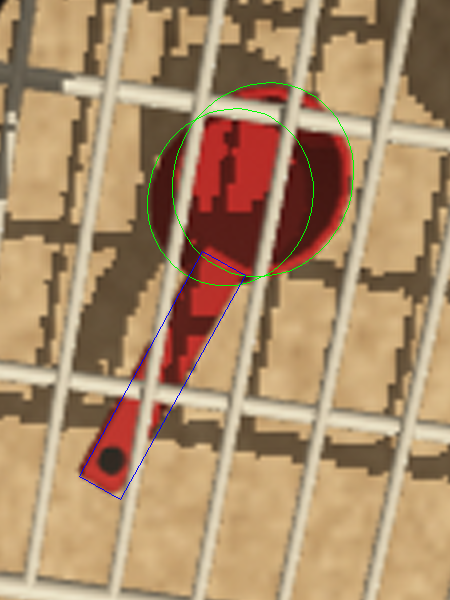

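The overlay shows cup B under the riser, rim at about (420,90) and handle tip at (376,170). Its pose is (0.602, 0.307) with the handle at -121°. The riser's inward direction is about 79°. Next I'll look at the reacher.

```bash
python3 - <<'E'
from h import *
plan(.45,-.03,.30,86)
im,K,W=grab("top");print(px2w(352,172,.09,K,W),px2w(295,303,.03,K,W))
E
```

```text
t 2.55 pos [0.5002 0.2004 0.3007] hd 86.2 gap 85.0 F [ 0.2  0.1 -0.6] j [ 22.   5.  15. 100.   0. 116.]
shift [-233.2  -34.8    0.7] yaw 0.2 norm 235.8
[0.69304656 0.04211762 0.09      ] [0.32254292 0.20347569 0.03      ]
```

>>> drive_tool(commands=[{"x": -33.3,"y": -5,"z": 0,"yaw": 0,"grip": 85},{"x": -33.3,"y": -5,"z": 0,"yaw": 0,"grip": 85},{"x": -33.3,"y": -5,"z": 0,"yaw": 0,"grip": 85},{"x": -33.3,"y": -5,"z": 0,"yaw": 0,"grip": 85},{"x": -33.3,"y": -5,"z": 0,"yaw": 0,"grip": 85},{"x": -33.3,"y": -5,"z": 0,"yaw": 0,"grip": 85},{"x": -33.3,"y": -5,"z": 0,"yaw": 0,"grip": 85},{"x": 0,"y": 0,"z": 0,"yaw": 0,"grip": 85}])

```text
time: 3.27
tool_pos: [0.448, -0.0338, 0.3012]
ee_rot: [0.001, 0.732, 0.681, -0.0]
ft_force: [0.4, -0.3, 0.1]
finger_gap: 0.995
```

```bash
python3 - <<'E'
from h import *
plan(.45,-.03,.30,86)
im,K,W=grab("wrist","w3"); zoom(im,240,100,400,420,1.8,"w3z")
E
```

```text
t 3.27 pos [ 0.448  -0.0338  0.3012] hd 85.91 gap 85.0 F [ 0.4 -0.3  0.1] j [ -4.  -7.   3. 100.  -0.  90.]
shift [3.9 1.7 1.2] yaw -0.09 norm 4.4
```

View pics/w3.png

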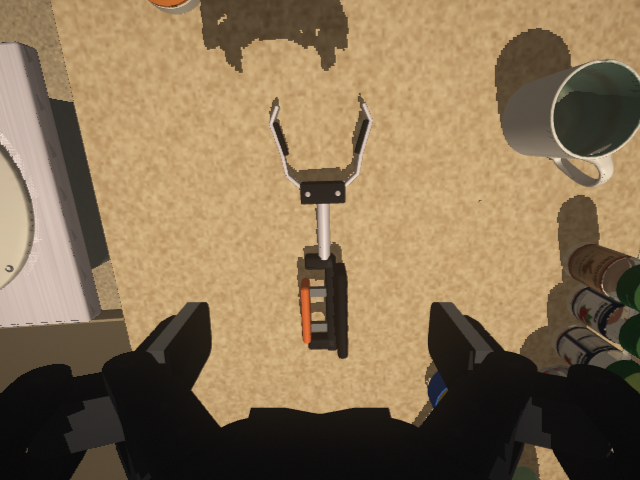

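```bash
python3 - <<'E'
from h import *
im,K,W=grab("wrist"); zoom(im,260,240,380,370,4.5,"w3a");zoom(im,250,85,390,215,4.5,"w3b")
E
```

```text
(no output)
```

View pics/w3a.png

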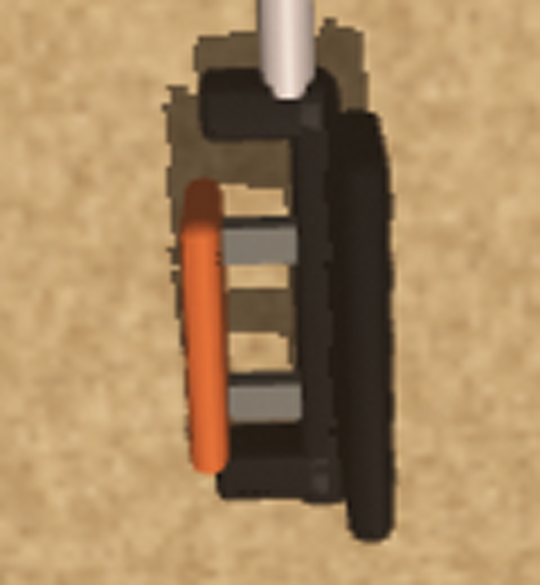

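View pics/w3b.png

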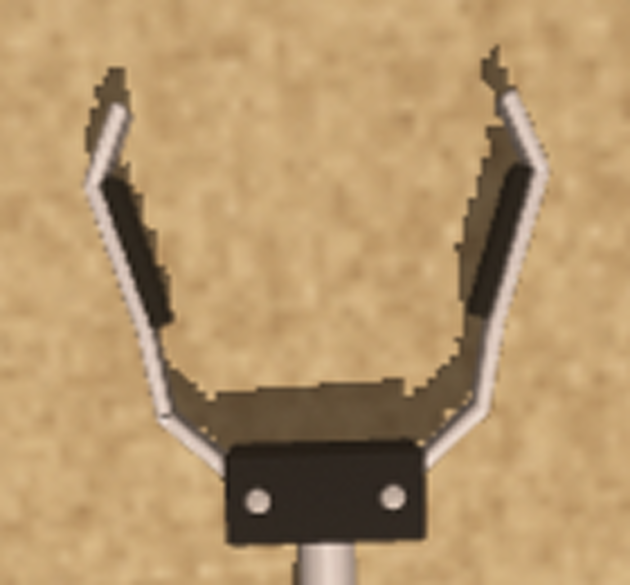

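```bash
python3 - <<'E'
from h import *
im,K,W=grab("wrist")
A=lambda a,b:(260+a/4.5,240+b/4.5); B=lambda a,b:(250+a/4.5,85+b/4.5)
g=lambda p,z:px2w(*p,z,K,W)[:2]
b1,b2=g(B(258,500),.029),g(B(393,497),.029); t1,t2=g(B(116,104),.02),g(B(508,95),.02)
m=(b1+b2)/2;tm=(t1+t2)/2
print("bolts",b1,b2,np.linalg.norm(b1-b2),"tips",t1,t2,np.linalg.norm(t1-t2),"dist",np.linalg.norm(tm-m))
pf,pb=g(A(390,150),.046),g(A(395,530),.046);print("palm outer",pf,pb,np.degrees(np.arctan2(*(pf-pb)[::-1])))
pe=g(A(372,542),.046);pfe=g(A(360,112),.046);print("palm ends",pe,pfe,np.linalg.norm(pe-pfe),np.degrees(np.arctan2(*(pfe-pe)[::-1])))
tr=[g(A(184,230),.044),g(A(191,460),.044)];print("trig",tr,np.degrees(np.arctan2(*(tr[0]-tr[1])[::-1])))
d=b1-b2;print("hd from bolts",np.degrees(np.arctan2(*d[::-1]))-90,"from tips",np.degrees(np.arctan2(*(t1-t2)[::-1]))-90,"axis",np.degrees(np.arctan2(*(tm-m)[::-1])))
mp=(pe+pfe)/2; print("hd palm mid->bolts", )
for h in (83,84,85,86):
    u=np.array([np.cos(np.radians(h)),np.sin(np.radians(h))]);n=np.array([-u[1],u[0]])
    # origin from bolts, palm (centre x=-2,y~-21), trigger x 0 y 28
    print(h,"bolts",(m-.135*u).round(4),"palm outer",[((p@n)+.024).round(4) for p in (pf,pb)],"trig",[((p@n)-.028).round(4) for p in tr],"bolt n",(m@n).round(4),"tips",(tm@n).round(4),"ends u", (pe@u+.054).round(4),(pfe@u-.05).round(4),"m u",(m@u-.135).round(4))
E
```

```text
bolts [ 0.43888875 -0.01431967] [ 0.47059155 -0.01584844] 0.03173964015288565 tips [0.41352319 0.07602927] [0.50208781 0.07173392] 0.08866871780992451 dist 0.08901844556259632
palm outer [ 0.47509087 -0.09748957] [ 0.47119568 -0.19967289] 87.8169657912055
palm ends [ 0.46517626 -0.20270835] [ 0.46849325 -0.08749412] 0.11526197608739337 88.3509203565759
trig [array([ 0.42432604, -0.11517077]), array([ 0.4209046 , -0.17732938])] 86.8494042003524
hd from bolts 87.2392195793378 from tips 87.22335225587844 axis 88.02662997035658
hd palm mid->bolts
83 bolts [ 0.4383 -0.1491] palm outer [np.float64(-0.4594), np.float64(-0.468)] trig [np.float64(-0.4632), np.float64(-0.4674)] bolt n -0.4532 tips -0.4454 ends u -0.0905 -0.0797 m u -0.0946
84 bolts [ 0.4406 -0.1493] palm outer [np.float64(-0.4587), np.float64(-0.4655)] trig [np.float64(-0.462), np.float64(-0.4651)] bolt n -0.4538 tips -0.4476 ends u -0.099 -0.088 m u -0.1025
85 bolts [ 0.443  -0.1496] palm outer [np.float64(-0.4578), np.float64(-0.4628)] trig [np.float64(-0.4607), np.float64(-0.4628)] bolt n -0.4543 tips -0.4496 ends u -0.1074 -0.0963 m u -0.1104
86 bolts [ 0.4453 -0.1498] palm outer [np.float64(-0.4567), np.float64(-0.46)] trig [np.float64(-0.4593), np.float64(-0.4602)] bolt n -0.4547 tips -0.4515 ends u -0.1158 -0.1046 m u -0.1183
```

```bash
python3 - <<'E'
from h import *
plan(.448,-.149,.030,87.5)
E
```

```text
t 3.42 pos [ 0.4493 -0.0298  0.3008] hd 86.03 gap 84.7 F [ 1.1  0.4 -1.1] j [ -4.  -7.   3. 100.   0.  90.]
shift [-119.1    6.9  270.8] yaw -1.47 norm 295.9
```

>>> drive_tool(commands=[{"x": -29.8,"y": 1.7,"z": 0,"yaw": -1.5,"grip": 85},{"x": -29.8,"y": 1.7,"z": 0,"yaw": 0,"grip": 85},{"x": -29.8,"y": 1.7,"z": 20,"yaw": 0,"grip": 85},{"x": -29.7,"y": 1.8,"z": 30,"yaw": 0,"grip": 85},{"x": 0,"y": 0,"z": 35,"yaw": 0,"grip": 85},{"x": 0,"y": 0,"z": 35,"yaw": 0,"grip": 85},{"x": 0,"y": 0,"z": 35,"yaw": 0,"grip": 85},{"x": 0,"y": 0,"z": 0,"yaw": 0,"grip": 85}])

```text
time: 4.08
tool_pos: [0.4477, -0.1466, 0.1392]
ee_rot: [-0.005, 0.721, 0.693, -0.002]
ft_force: [-1.2, 0.4, -0.8]
finger_gap: 0.993
```

```bash
python3 - <<'E'
from h import *
plan(.448,-.149,.030,87.5)
im,K,W=grab("wrist","w4")
E
```

```text
t 4.08 pos [ 0.4477 -0.1466  0.1392] hd 87.66 gap 84.8 F [-1.2  0.4 -0.8] j [-18.  -6. -14.  83.   0.  74.]
shift [ -2.7   1.5 109.2] yaw 0.16 norm 109.2
```

View pics/w4.png

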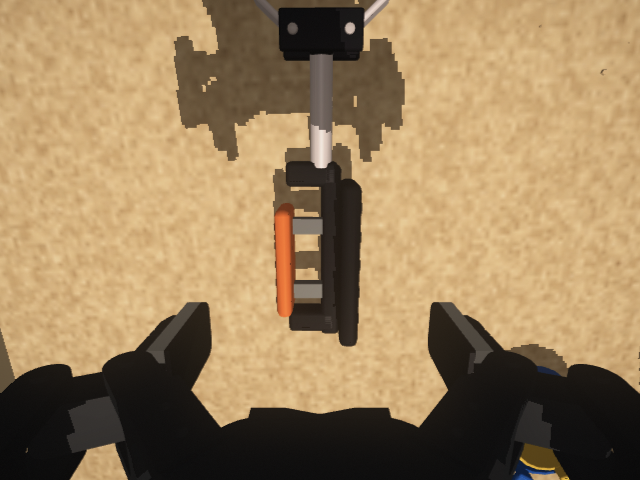

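>>> drive_tool(commands=[{"x": 0,"y": 0,"z": 30,"yaw": 0,"grip": 85},{"x": 0,"y": 0,"z": 30,"yaw": 0,"grip": 85},{"x": 0,"y": 0,"z": 20,"yaw": 0,"grip": 85},{"x": 0,"y": 0,"z": 10,"yaw": 0,"grip": 85},{"x": 0,"y": 0,"z": 0,"yaw": 0,"grip": 85}])

```text
time: 4.55
tool_pos: [0.4506, -0.148, 0.0563]
ee_rot: [-0.0, 0.722, 0.692, -0.0]
ft_force: [-0.9, -0.2, 0.8]
finger_gap: 0.998
```

```bash
python3 - <<'E'
from h import *
plan(.448,-.149,.030,87.5)
im,K,W=grab("wrist","w5")
E
```

```text
t 4.55 pos [ 0.4506 -0.148   0.0563] hd 87.62 gap 85.2 F [-0.9 -0.2  0.8] j [-18.  -4. -21.  73.   0.  74.]
shift [-1.1 -2.5 26.3] yaw 0.12 norm 26.5
```

View pics/w5.png

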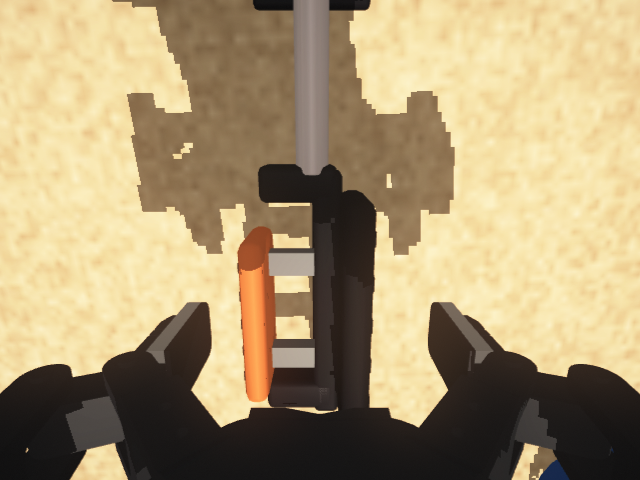

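>>> drive_tool(commands=[{"x": -1,"y": -3,"z": 15,"yaw": 0,"grip": 85},{"x": 0,"y": 0,"z": 9,"yaw": 0,"grip": 85},{"x": 0,"y": 0,"z": 0,"yaw": 0,"grip": 70},{"x": 0,"y": 0,"z": 0,"yaw": 0,"grip": 60},{"x": 0,"y": 0,"z": 0,"yaw": 0,"grip": 56},{"x": 0,"y": 0,"z": 0,"yaw": 0,"grip": 54},{"x": 0,"y": 0,"z": 0,"yaw": 0,"grip": 52},{"x": 0,"y": 0,"z": 0,"yaw": 0,"grip": 50},{"x": 0,"y": 0,"z": 0,"yaw": 0,"grip": 49},{"x": 0,"y": 0,"z": 0,"yaw": 0,"grip": 49},{"x": 0,"y": 0,"z": 0,"yaw": 0,"grip": 49}])

```text
time: 5.52
tool_pos: [0.4486, -0.1497, 0.0334]
ee_rot: [0.001, 0.722, 0.692, 0.001]
ft_force: [3.0, 0.5, 5.5]
finger_gap: 0.576
```

```bash
python3 - <<'E'
from h import *
plan(.448,-.149,.030,87.5)
im,K,W=grab("wrist","w6")
E
```

```text
t 5.52 pos [ 0.4486 -0.1497  0.0334] hd 87.56 gap 49.2 F [3.  0.5 5.5] j [-18.  -4. -24.  70.   0.  74.]
shift [ 0.7 -0.6  3.4] yaw 0.06 norm 3.5
```

View pics/w6.png

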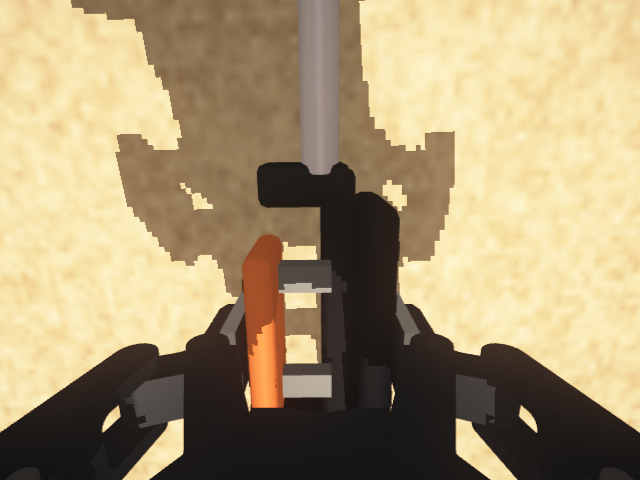

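>>> drive_tool(commands=[{"x": 0,"y": 0,"z": -1,"yaw": 3,"grip": 49},{"x": 0,"y": 0,"z": 0,"yaw": 3,"grip": 49},{"x": 0,"y": 0,"z": 0,"yaw": 2.5,"grip": 49},{"x": 0,"y": 0,"z": 0,"yaw": 0,"grip": 49}])

```text
time: 5.9
tool_pos: [0.4473, -0.1495, 0.0334]
ee_rot: [0.0, 0.772, 0.636, 0.0]
ft_force: [-1.3, 0.7, 2.4]
finger_gap: 0.576
```

```bash
python3 - <<'E'
from h import *
plan(.535,-.047,.033,79)
im,K,W=grab("top");zoom(im,330,180,510,290,4.4,"t7")
E
```

```text
t 5.9 pos [ 0.4473 -0.1495  0.0334] hd 78.94 gap 49.2 F [-1.3  0.7  2.4] j [-18.  -4. -24.  70.  -0.  83.]
shift [117.4  66.4   0.4] yaw -0.06 norm 134.9
```

View pics/t7.png

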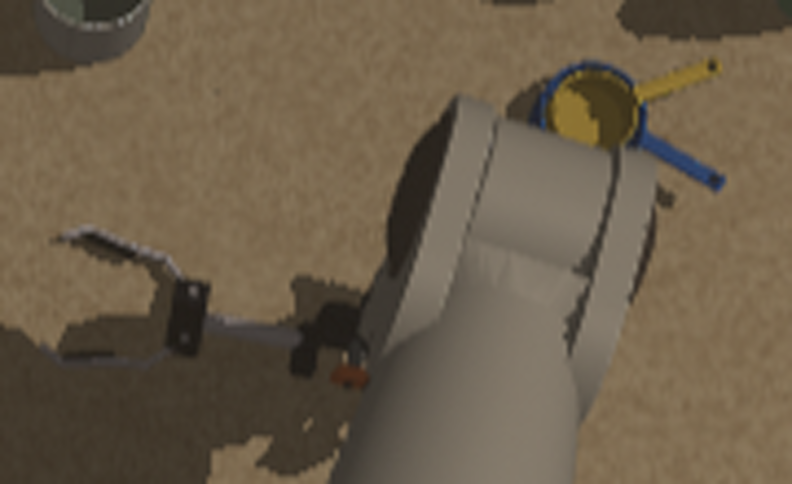

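Holding well; the reacher turns with the tool. Now slide to the pre-entry pose.

>>> drive_tool(commands=[{"x": 16,"y": 9.5,"z": 0,"yaw": 0,"grip": 49},{"x": 17,"y": 9.5,"z": 0,"yaw": 0,"grip": 49},{"x": 17,"y": 9.5,"z": 0,"yaw": 0,"grip": 49},{"x": 17,"y": 9.5,"z": 0,"yaw": 0,"grip": 49},{"x": 17,"y": 9.5,"z": 0,"yaw": 0,"grip": 49},{"x": 17,"y": 9.5,"z": 0,"yaw": 0,"grip": 49},{"x": 16,"y": 9.5,"z": 0,"yaw": 0,"grip": 49},{"x": 0,"y": 0,"z": 0,"yaw": 0,"grip": 49}])

```text
time: 6.62
tool_pos: [0.5366, -0.0455, 0.0333]
ee_rot: [0.0, 0.77, 0.638, 0.001]
ft_force: [1.7, 3.2, 3.5]
finger_gap: 0.577
```

```bash
python3 - <<'E'
from h import *
plan(.564,.111,.033,79)
im,K,W=grab("top");zoom(im,200,130,400,300,4,"t8")
im,K,W=grab("side");zoom(im,220,160,380,340,3.3,"s8")
E
```

```text
t 6.62 pos [ 0.5366 -0.0455  0.0333] hd 79.24 gap 49.2 F [1.7 3.2 3.5] j [ -5.   5. -15.  70.   0.  96.]
shift [158.8  -2.3   0.4] yaw 0.24 norm 158.8
```

View pics/t8.png

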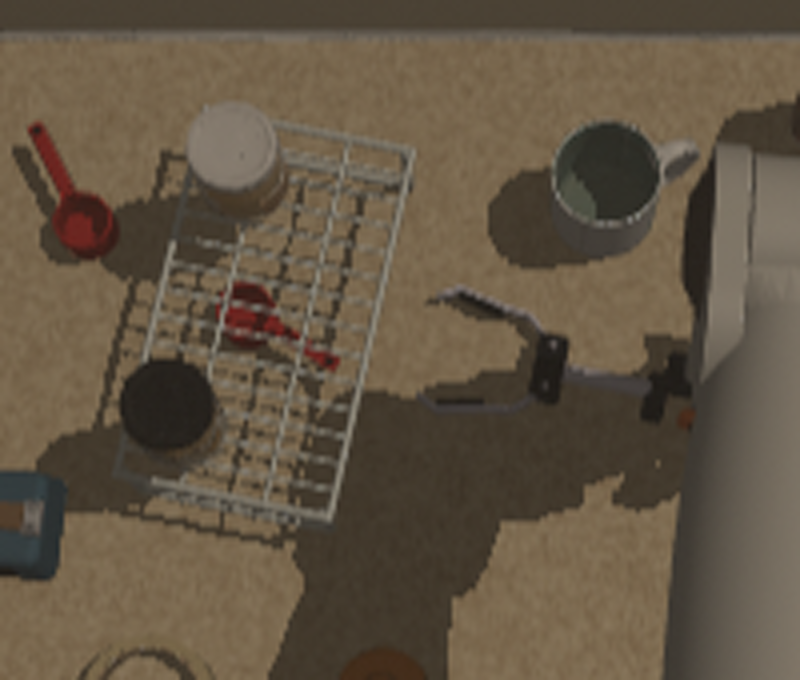

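View pics/s8.png

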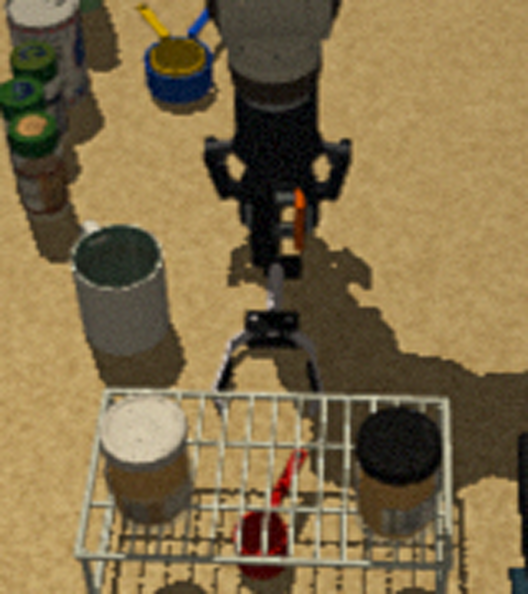

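```bash
python3 - <<'E'
from h import *
im,K,W=grab("top");g=lambda a,b,z:px2w(200+a/4,130+b/4,z,K,W)[:2]
b=(g(549,344,.029)+g(545,385,.029))/2;t=(g(431,298,.02)+g(425,401,.02))/2
c=g(247,311,.03);tip=g(334,363,.042)
print("bolts",b,"tips",t,"cup",c,"tip",tip)
s=robot.state();p=s["tool_pos"][:2]
for h in (79,79.3,80):
    u=np.array([np.cos(np.radians(h)),np.sin(np.radians(h))]);n=np.array([-u[1],u[0]])
    for nm,q in (("bolt",b),("tips",t),("cup",c),("cupW",np.array([.6026,.3075]))): print(h,nm,((q-p)@u*1000).round(1),((q-p)@n*1000).round(1))
# predicted px of rim centre for wrist-derived cup
print((w2px((.6026,.3075,.034),K,W)-[200,130])*4, (w2px((.56,.2365,.042),K,W)-[200,130])*4)
E
```

```text
bolts [0.56238914 0.08492435] tips [0.57561308 0.17270507] cup [0.60174689 0.30606422] tip [0.55997625 0.24004762]
79 bolt 135.0 -1.9
79 tips 223.7 1.9
79 cup 359.6 1.7
79 cupW 361.2 1.1
79.3 bolt 135.0 -2.6
79.3 tips 223.7 0.7
79.3 cup 359.6 -0.2
79.3 cupW 361.2 -0.8
80 bolt 135.0 -4.2
80 tips 223.7 -2.0
80 cup 359.6 -4.6
80 cupW 361.1 -5.2
[244.41895496 308.53508517] [338.87096543 362.98523504]
```

>>> drive_tool(commands=[{"x": 14,"y": 0,"z": 0,"yaw": 0,"grip": 49},{"x": 16,"y": 0,"z": 0,"yaw": 0,"grip": 49},{"x": 16,"y": 0,"z": 0,"yaw": 0,"grip": 49},{"x": 16,"y": 0,"z": 0,"yaw": 0,"grip": 49},{"x": 16,"y": 0,"z": 0,"yaw": 0,"grip": 49},{"x": 16,"y": 0,"z": 0,"yaw": 0,"grip": 49},{"x": 0,"y": 0,"z": 0,"yaw": 0,"grip": 49}])

```text
time: 7.35
tool_pos: [0.5524, 0.0459, 0.0333]
ee_rot: [-0.0, 0.771, 0.637, 0.0]
ft_force: [0.6, 4.2, 3.5]
finger_gap: 0.574
```

```bash
python3 - <<'E'
from h import *
plan(.5655,.111,.033,79)
im,K,W=grab("top");zoom(im,200,130,400,300,4,"t9")
im,K,W=grab("side");zoom(im,220,200,380,350,4,"s9")
E
```

```text
t 7.35 pos [0.5524 0.0459 0.0333] hd 79.11 gap 49.0 F [0.6 4.2 3.5] j [  5.   7. -12.  70.   0. 106.]
shift [66.4  0.6  0.3] yaw 0.11 norm 66.4
```

View pics/t9.png

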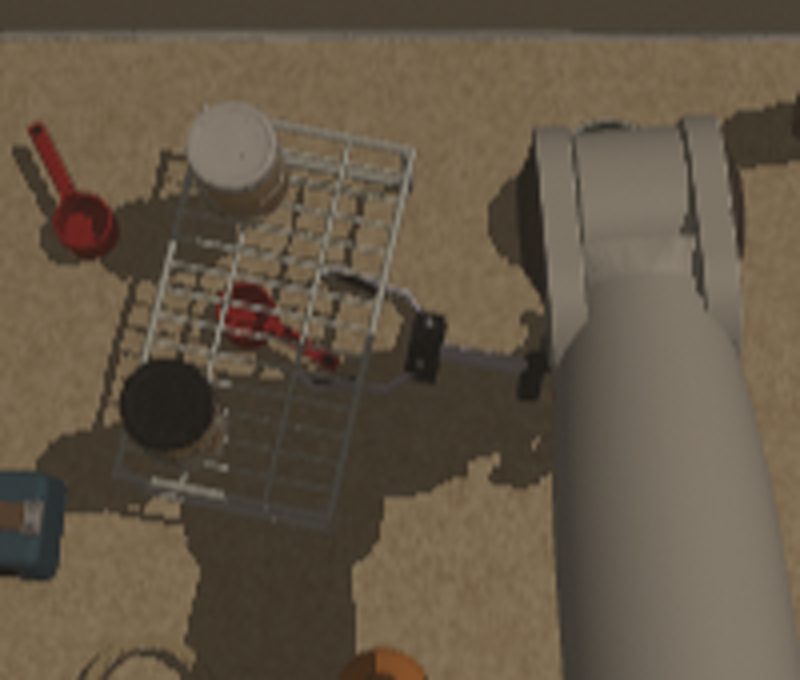

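View pics/s9.png

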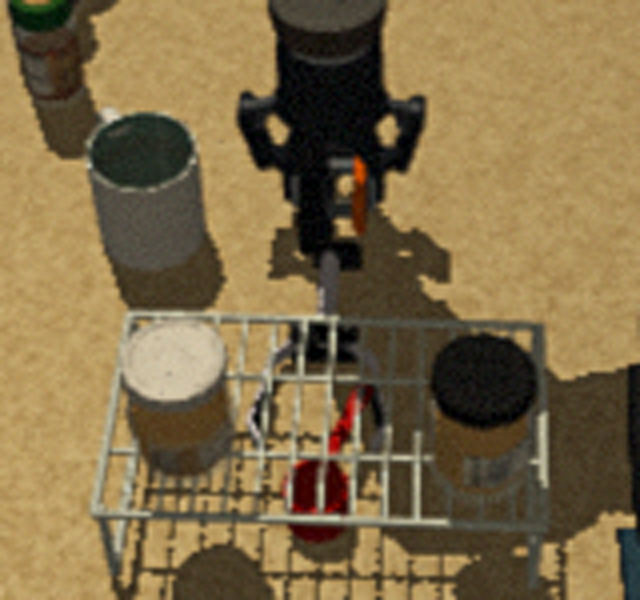

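>>> drive_tool(commands=[{"x": 14,"y": 0,"z": 0,"yaw": 0,"grip": 49},{"x": 16,"y": 0,"z": 0,"yaw": 0,"grip": 49},{"x": 16,"y": 0,"z": 0,"yaw": 0,"grip": 49},{"x": 14,"y": 0,"z": 0,"yaw": 0,"grip": 49},{"x": 6,"y": 0,"z": 0,"yaw": 0,"grip": 49},{"x": 0,"y": 0,"z": 0,"yaw": 0,"grip": 49},{"x": 0,"y": 0,"z": 0,"yaw": 0,"grip": 49}])

```text
time: 8.03
tool_pos: [0.5653, 0.1102, 0.0332]
ee_rot: [-0.0, 0.771, 0.637, 0.001]
ft_force: [0.3, 3.5, 4.3]
finger_gap: 0.577
```

```bash
python3 - <<'E'
from h import *
plan(.5655,.111,.033,79)
im,K,W=grab("top");zoom(im,200,150,320,250,6,"t10")
im,K,W=grab("side");zoom(im,220,250,380,350,5,"s10")
E
```

```text
t 8.03 pos [0.5653 0.1102 0.0332] hd 79.09 gap 49.3 F [0.3 3.5 4.3] j [ 11.  10.  -9.  71.   0. 112.]
shift [0.8 0.1 0.2] yaw 0.09 norm 0.9
```

View pics/t10.png

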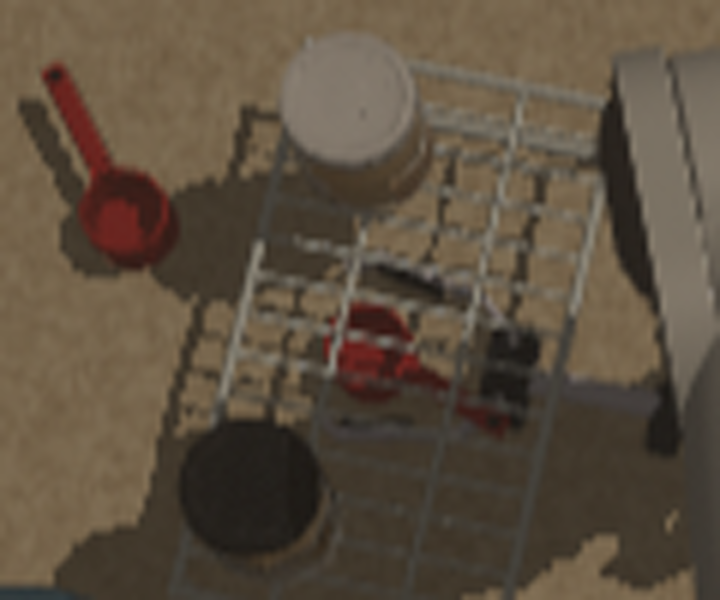

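View pics/s10.png

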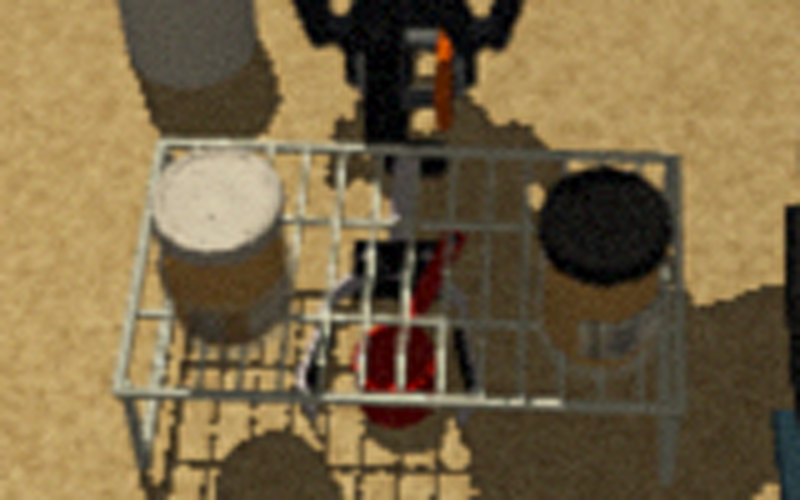

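>>> drive_tool(commands=[{"x": 0,"y": 0,"z": 0,"yaw": 0,"grip": 47},{"x": 0,"y": 0,"z": 0,"yaw": 0,"grip": 45},{"x": 0,"y": 0,"z": 0,"yaw": 0,"grip": 43},{"x": 0,"y": 0,"z": 0,"yaw": 0,"grip": 41.5},{"x": 0,"y": 0,"z": 0,"yaw": 0,"grip": 40},{"x": 0,"y": 0,"z": 0,"yaw": 0,"grip": 39.5},{"x": 0,"y": 0,"z": 0,"yaw": 0,"grip": 39},{"x": 0,"y": 0,"z": 0,"yaw": 0,"grip": 39}])

```text
time: 8.8
tool_pos: [0.5672, 0.1092, 0.0349]
ee_rot: [0.002, 0.772, 0.636, 0.002]
ft_force: [6.3, -0.7, 9.3]
finger_gap: 0.455
```

```bash
python3 - <<'E'
from h import *
plan(.5655,.111,.033,79)
im,K,W=grab("top");zoom(im,200,150,320,250,6,"t11")
im,K,W=grab("side");zoom(im,220,250,380,350,5,"s11")
E
```

```text
t 8.8 pos [0.5672 0.1092 0.0349] hd 78.98 gap 38.8 F [ 6.3 -0.7  9.3] j [ 11.  10.  -9.  71.  -0. 112.]
shift [ 1.5 -2.   1.9] yaw -0.02 norm 3.2
```

View pics/t11.png

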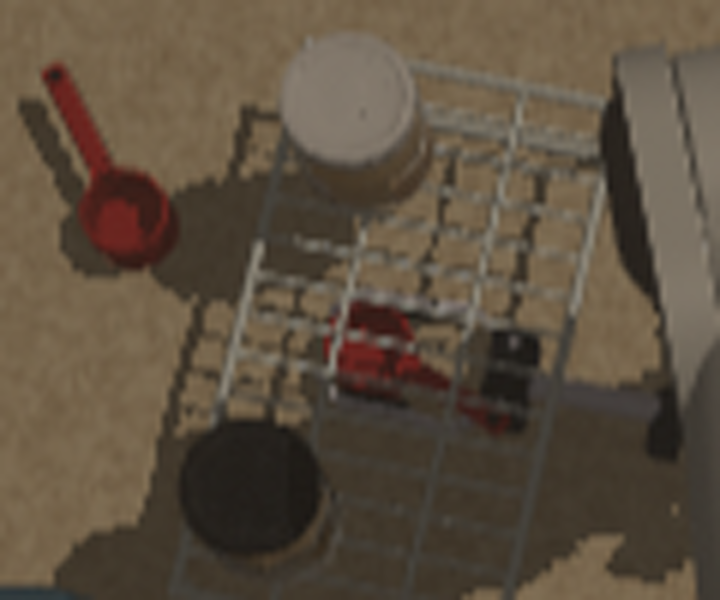

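View pics/s11.png

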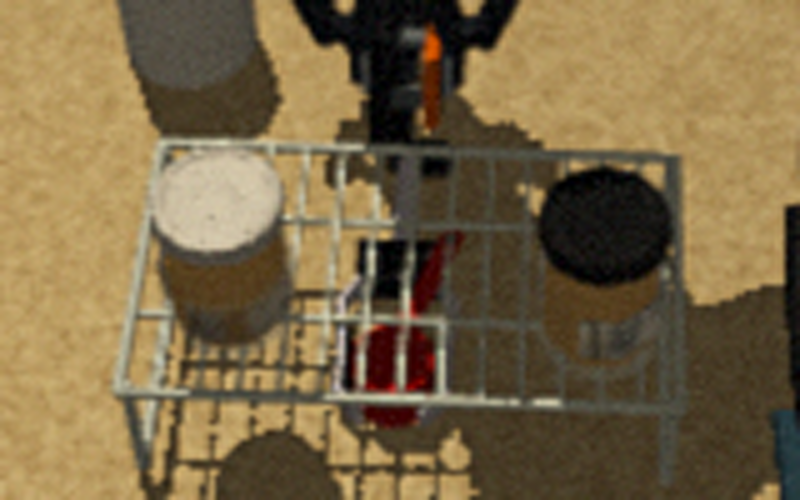

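>>> drive_tool(commands=[{"x": 0,"y": 0,"z": -1.5,"yaw": 0,"grip": 38},{"x": 0,"y": 0,"z": 0,"yaw": 0,"grip": 38},{"x": 0,"y": 0,"z": 0,"yaw": 0,"grip": 38}])

```text
time: 9.15
tool_pos: [0.5656, 0.1091, 0.0352]
ee_rot: [0.001, 0.772, 0.636, 0.0]
ft_force: [2.4, -1.4, 7.5]
finger_gap: 0.455
```

>>> drive_tool(commands=[{"x": -5,"y": 0,"z": 0,"yaw": 0,"grip": 38},{"x": -10,"y": 0,"z": 0,"yaw": 0,"grip": 38},{"x": -15,"y": 0,"z": 0,"yaw": 0,"grip": 38},{"x": -15,"y": 0,"z": 0,"yaw": 0,"grip": 38},{"x": -15,"y": 0,"z": 0,"yaw": 0,"grip": 38},{"x": -10,"y": 0,"z": 0,"yaw": 0,"grip": 38},{"x": 0,"y": 0,"z": 0,"yaw": 0,"grip": 38}])

```text
time: 9.73
tool_pos: [0.5514, 0.0394, 0.0351]
ee_rot: [0.0, 0.772, 0.636, -0.0]
ft_force: [-0.9, -5.9, 9.2]
finger_gap: 0.455
```

```bash
python3 - <<'E'
from h import *
plan(.5655,.111,.033,79)
im,K,W=grab("top");zoom(im,200,150,320,250,6,"t12")
im,K,W=grab("side");zoom(im,220,200,380,350,4,"s12")
E
```

```text
t 9.73 pos [0.5514 0.0394 0.0351] hd 78.96 gap 38.8 F [-0.9 -5.9  9.2] j [  4.   7. -12.  71.  -0. 105.]
shift [73.   0.1  2.1] yaw -0.04 norm 73.0
```

View pics/s12.png

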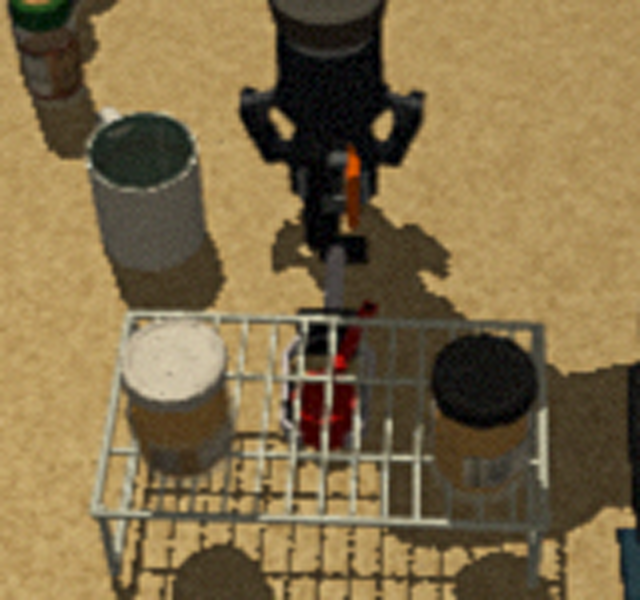

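The cup follows inside the jaws. I'll continue another 120 mm.

>>> drive_tool(commands=[{"x": -8,"y": 0,"z": 0,"yaw": 0,"grip": 38},{"x": -14,"y": 0,"z": 0,"yaw": 0,"grip": 38},{"x": -18,"y": 0,"z": 0,"yaw": 0,"grip": 38},{"x": -20,"y": 0,"z": 0,"yaw": 0,"grip": 38},{"x": -20,"y": 0,"z": 0,"yaw": 0,"grip": 38},{"x": -20,"y": 0,"z": 0,"yaw": 0,"grip": 38},{"x": -14,"y": 0,"z": 0,"yaw": 0,"grip": 38},{"x": -6,"y": 0,"z": 0,"yaw": 0,"grip": 38},{"x": 0,"y": 0,"z": 0,"yaw": 0,"grip": 38}])

```text
time: 10.58
tool_pos: [0.5286, -0.0782, 0.0351]
ee_rot: [0.0, 0.772, 0.636, -0.0]
ft_force: [-0.5, -4.4, 10.0]
finger_gap: 0.449
```

```bash
python3 - <<'E'
from h import *
plan(.5655,.111,.033,79)
im,K,W=grab("top");zoom(im,220,150,420,300,4,"t13")
im,K,W=grab("side");zoom(im,220,150,380,300,4,"s13")
E
```

```text
t 10.58 pos [ 0.5286 -0.0782  0.0351] hd 78.94 gap 38.4 F [-0.5 -4.4 10. ] j [ -8.   5. -15.  70.  -0.  93.]
shift [192.8  -0.    2. ] yaw -0.06 norm 192.8
```

View pics/s13.png

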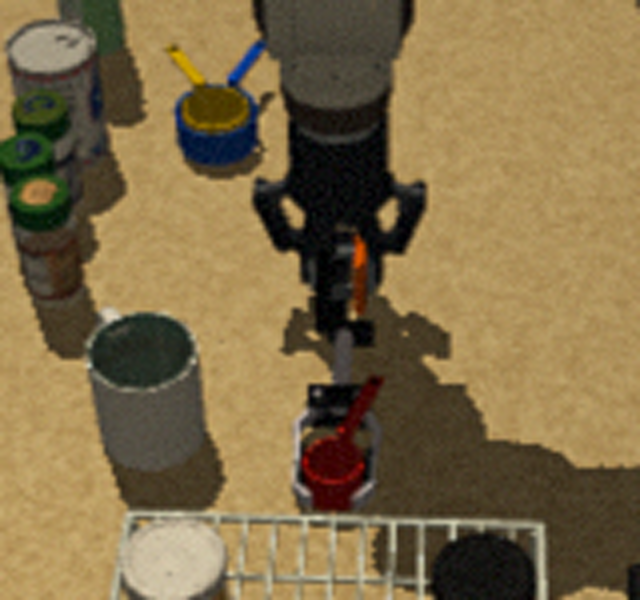

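View pics/t13.png

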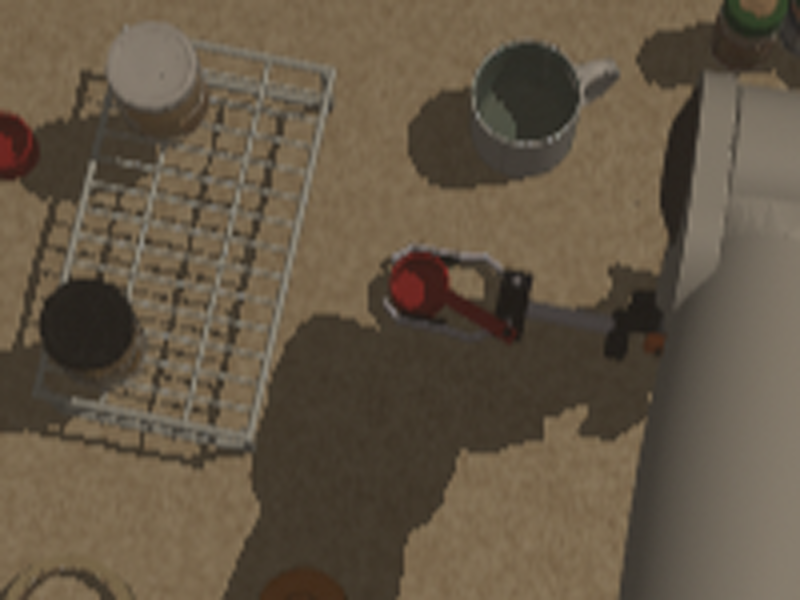

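>>> drive_tool(commands=[{"x": 0,"y": 0,"z": 0,"yaw": 0,"grip": 41},{"x": 0,"y": 0,"z": 0,"yaw": 0,"grip": 44},{"x": 0,"y": 0,"z": 0,"yaw": 0,"grip": 47},{"x": 0,"y": 0,"z": 0,"yaw": 0,"grip": 49},{"x": 0,"y": 0,"z": 0,"yaw": 0,"grip": 49.5},{"x": 0,"y": 0,"z": 0,"yaw": 0,"grip": 49.5},{"x": 0,"y": 0,"z": 0,"yaw": 0,"grip": 49.5}])

```text
time: 11.27
tool_pos: [0.5288, -0.0765, 0.0343]
ee_rot: [-0.0, 0.771, 0.636, -0.0]
ft_force: [0.5, -0.2, -2.8]
finger_gap: 0.58
```

```bash
python3 - <<'E'
from h import *
plan(.504,-.204,.033,79)
im,K,W=grab("top");zoom(im,220,150,420,300,4,"t14")
E
```

```text
t 11.27 pos [ 0.5288 -0.0765  0.0343] hd 79.06 gap 49.5 F [ 0.5 -0.2 -2.8] j [ -8.   5. -15.  70.   0.  93.]
shift [-129.9   -0.2    1.2] yaw 0.06 norm 129.9
```

View pics/t14.png

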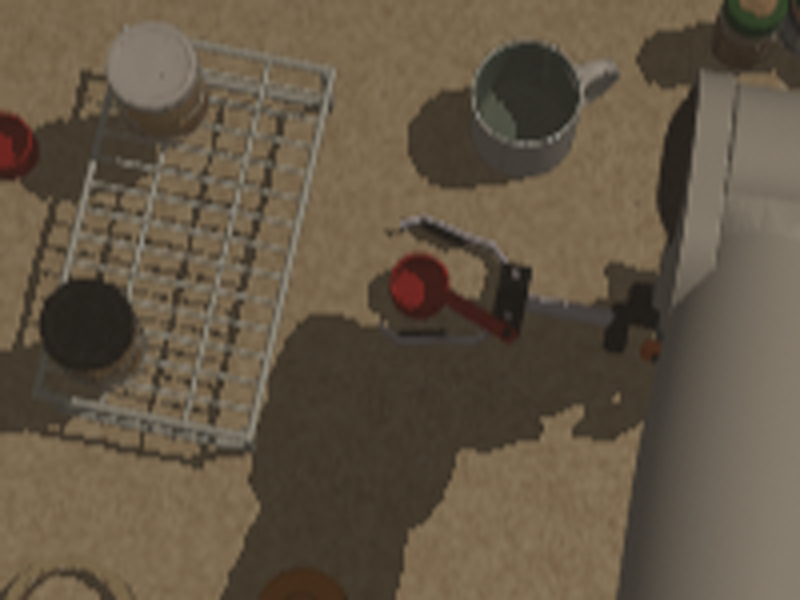

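>>> drive_tool(commands=[{"x": -10,"y": 0,"z": 0,"yaw": 0,"grip": 49.5},{"x": -15,"y": 0,"z": 0,"yaw": 0,"grip": 49.5},{"x": -20,"y": 0,"z": 0,"yaw": 0,"grip": 49.5},{"x": -25,"y": 0,"z": 0,"yaw": 0,"grip": 49.5},{"x": -20,"y": -14,"z": 0,"yaw": 0,"grip": 49.5},{"x": -20,"y": -14,"z": 0,"yaw": 0,"grip": 49.5},{"x": -15,"y": -14,"z": 0,"yaw": 0,"grip": 49.5},{"x": -15,"y": -14,"z": 0,"yaw": 0,"grip": 49.5},{"x": -10,"y": -14,"z": 0,"yaw": 0,"grip": 49.5},{"x": 0,"y": 0,"z": 0,"yaw": 0,"grip": 49.5},{"x": 0,"y": 0,"z": 0,"yaw": 0,"grip": 49.5}])

```text
time: 12.23
tool_pos: [0.4313, -0.2114, 0.0348]
ee_rot: [0.0, 0.772, 0.636, 0.0]
ft_force: [0.4, 0.5, -2.5]
finger_gap: 0.581
```

>>> drive_tool(commands=[{"x": 0,"y": 0,"z": 1,"yaw": 0,"grip": 51},{"x": 0,"y": 0,"z": 1,"yaw": 0,"grip": 53},{"x": 0,"y": 0,"z": 0,"yaw": 0,"grip": 56},{"x": 0,"y": 0,"z": 0,"yaw": 0,"grip": 65},{"x": 0,"y": 0,"z": 0,"yaw": 0,"grip": 75},{"x": 0,"y": 0,"z": 0,"yaw": 0,"grip": 75}])

```text
time: 12.73
tool_pos: [0.4321, -0.2105, 0.0326]
ee_rot: [0.0, 0.771, 0.637, 0.0]
ft_force: [0.2, 0.4, -0.1]
finger_gap: 0.877
```

```bash
python3 - <<'E'
from h import *
plan(.5,0,.3,59)
im,K,W=grab("top");zoom(im,300,150,520,300,3.6,"t15")
im,K,W=grab("wrist","w15")
E
```

```text
t 12.73 pos [ 0.4321 -0.2105  0.0326] hd 79.07 gap 74.9 F [ 0.2  0.4 -0.1] j [-26.  -3. -23.  70.   0.  75.]
shift [ 219.6   26.8 -267.3] yaw 20.07 norm 347.0
```

View pics/t15.png

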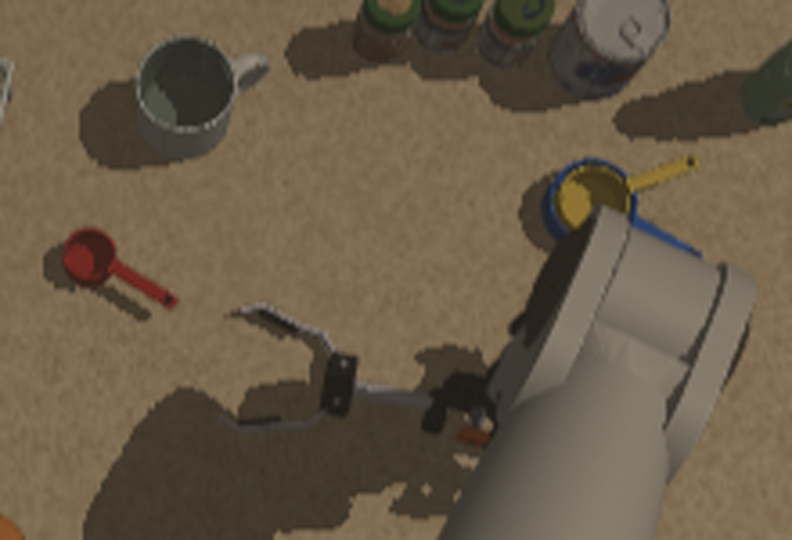

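View pics/w15.png

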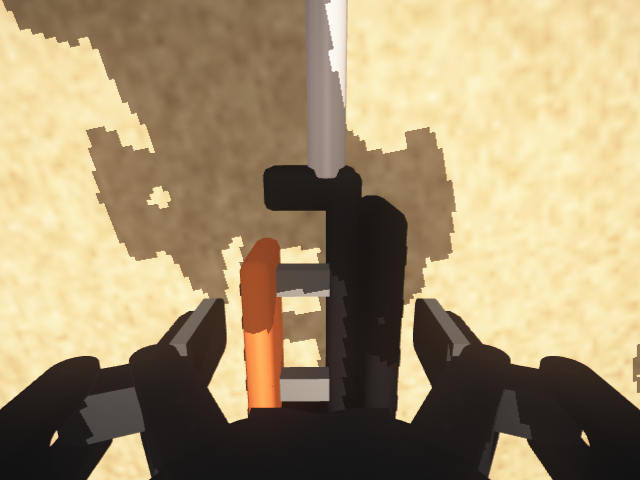

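>>> drive_tool(commands=[{"x": 0,"y": 0,"z": -10,"yaw": 0,"grip": 75},{"x": 0,"y": 0,"z": -20,"yaw": 0,"grip": 75},{"x": 0,"y": 0,"z": -40,"yaw": 0,"grip": 75},{"x": 0,"y": 0,"z": -40,"yaw": 0,"grip": 75},{"x": 0,"y": 0,"z": -40,"yaw": 0,"grip": 75},{"x": 0,"y": 0,"z": -30,"yaw": 0,"grip": 75},{"x": 0,"y": 0,"z": 0,"yaw": 7,"grip": 75},{"x": 0,"y": 0,"z": 0,"yaw": 7,"grip": 75},{"x": 0,"y": 0,"z": 0,"yaw": 7,"grip": 75},{"x": 0,"y": 0,"z": 0,"yaw": 7,"grip": 75},{"x": 0,"y": 0,"z": 0,"yaw": 7,"grip": 75},{"x": 0,"y": 0,"z": 0,"yaw": 4,"grip": 75}])

```text
time: 13.83
tool_pos: [0.4317, -0.2106, 0.2135]
ee_rot: [0.0, 0.941, 0.339, 0.0]
ft_force: [0.7, 0.2, -0.1]
finger_gap: 0.88
```

```bash
python3 - <<'E'
from h import *
plan(.552,-.331,.21,40)
E
```

```text
t 13.83 pos [ 0.4317 -0.2106  0.2135] hd 39.66 gap 75.2 F [ 0.7  0.2 -0.1] j [-26.  -5.  -5.  90.   0. 114.]
shift [ 15.8 169.4   3.6] yaw -0.34 norm 170.2
```

>>> drive_tool(commands=[{"x": 3,"y": 28,"z": 0,"yaw": 0,"grip": 75},{"x": 3,"y": 36,"z": 0,"yaw": 0,"grip": 75},{"x": 3,"y": 36,"z": 0,"yaw": 0,"grip": 75},{"x": 3,"y": 36,"z": 0,"yaw": 0,"grip": 75},{"x": 3,"y": 33,"z": 0,"yaw": 0,"grip": 75},{"x": 0,"y": 0,"z": 0,"yaw": 0,"grip": 75},{"x": 0,"y": 0,"z": 0,"yaw": 0,"grip": 75}])

```text
time: 14.42
tool_pos: [0.5525, -0.3312, 0.2111]
ee_rot: [-0.001, 0.94, 0.342, -0.001]
ft_force: [0.1, 1.1, -0.7]
finger_gap: 0.884
```

```bash
python3 - <<'E'
from h import *
plan(.552,-.331,.21,40)
im,K,W=grab("wrist","w16")
E
```

```text
t 14.42 pos [ 0.5525 -0.3312  0.2111] hd 40.0 gap 75.5 F [ 0.1  1.1 -0.7] j [-31.  18.  20.  92.   0. 109.]
shift [-0.2 -0.5  1.1] yaw 0.0 norm 1.2
```

View pics/w16.png

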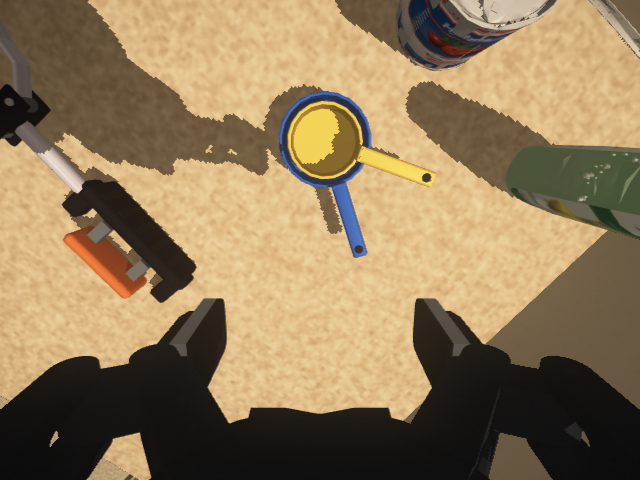

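```bash
cat > fit.py <<'E'
from h import *
def overlay(im,K,W,cups,box,k,name):
    o=cv2.resize(im[:,:,::-1],None,fx=k,fy=k,interpolation=cv2.INTER_CUBIC).copy();a=np.linspace(0,2*np.pi,80)
    P=lambda L:(np.array([w2px(p,K,W) for p in L])*k+(k-1)/2).astype(int)
    for (x,y,t,r,z,L,col) in cups:
        cv2.polylines(o,[P([(x+r*np.cos(b),y+r*np.sin(b),z+.034) for b in a])],1,col,1)
        h=[(r,-.006),(L,-.006),(L,.006),(r,.006)]
        cv2.polylines(o,[P([(x+p*np.cos(t)-q*np.sin(t),y+p*np.sin(t)+q*np.cos(t),z+.042) for p,q in h])],1,col,1)
    x0,y0,x1,y1=[int(v*k) for v in box];cv2.imwrite(f"pics/{name}.png",o[y0:y1,x0:x1])
E
python3 - <<'E'
from fit import *
im,K,W=grab("wrist")
c=px2w(325,138,.034,K,W);bt=px2w(359,254,.0405,K,W);yt=px2w(433,180,.0435,K,W)
bh=np.arctan2(bt[1]-c[1],bt[0]-c[0]);yh=np.arctan2(yt[1]-c[1],yt[0]-c[0])
print(c,np.degrees([bh,yh]),np.hypot(*(bt-c)[:2]),np.hypot(*(yt-c)[:2]))
overlay(im,K,W,[(c[0],c[1],bh,.036,0,.096,(0,255,0)),(c[0],c[1],yh,.029,.003,.089,(255,0,255))],(260,70,450,270),3,"ov16")
E
```

```text
[ 0.6113864  -0.28728875  0.034     ] [-122.81565533  -70.52868377] 0.09544486022307401 0.08852219026616047
```

View pics/ov16.png

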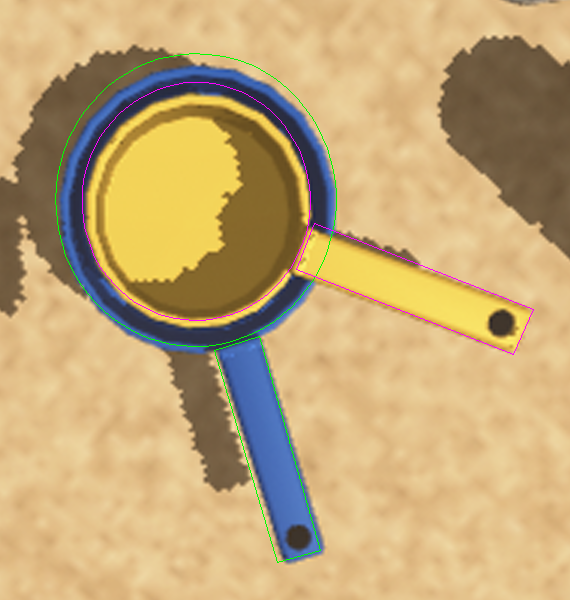

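```bash
python3 - <<'E'
from fit import *
im,K,W=grab("wrist")
print(robot.state()["tool_pos"])
c=px2w(326.4,139.8,.034,K,W);yc=px2w(325.7,139.8,.037,K,W)
bt=px2w(359.7,254.5,.042,K,W);yt=px2w(434,179.5,.045,K,W)
bh=np.arctan2(bt[1]-c[1],bt[0]-c[0]);yh=np.arctan2(yt[1]-yc[1],yt[0]-yc[0])
print(c,yc,np.degrees([bh,yh]),np.hypot(*(bt-c)[:2]),np.hypot(*(yt-yc)[:2]))
overlay(im,K,W,[(c[0],c[1],bh,.036,0,.096,(0,255,0)),(yc[0],yc[1],yh,.029,.003,.089,(255,0,255))],(260,70,450,270),3,"ov17")
E
```

```text
[ 0.5515337  -0.32985891  0.21364936]
[ 0.61098678 -0.28863668  0.034     ] [ 0.61056469 -0.28821744  0.037     ] [-122.94904656  -69.4049063 ] 0.0942437697717441 0.08795401731952317
```

View pics/ov17.png

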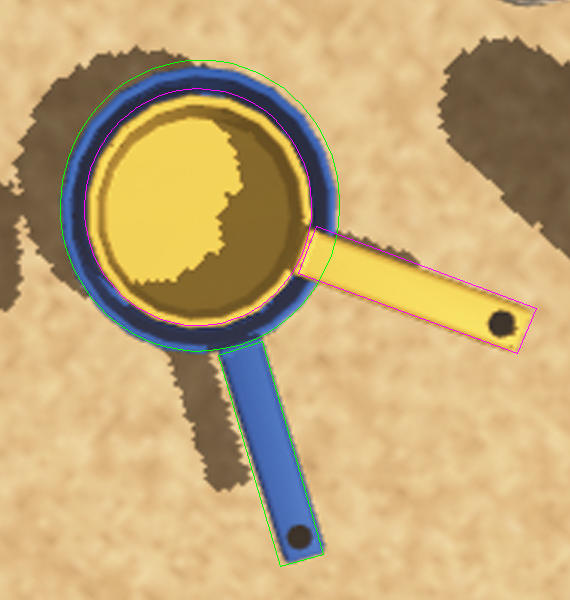

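```bash
python3 - <<'E'
from h import *
plan(.533,.066,.205,59)
E
```

```text
t 14.57 pos [ 0.5515 -0.3299  0.2136] hd 40.06 gap 75.0 F [0.2 0.2 0.3] j [-31.  17.  20.  92.   0. 109.]
shift [ 240.6 -314.9    8.5] yaw -18.94 norm 396.4
```

>>> drive_tool(commands=[{"x": 12,"y": -15.7,"z": 0,"yaw": 0,"grip": 60},{"x": 21.7,"y": -28.4,"z": 0,"yaw": 0,"grip": 45},{"x": 23,"y": -30.1,"z": 0,"yaw": 0,"grip": 40},{"x": 23,"y": -30.1,"z": 0,"yaw": 0,"grip": 40},{"x": 23,"y": -30.1,"z": 0,"yaw": 0,"grip": 40},{"x": 23,"y": -30.1,"z": 0,"yaw": 0,"grip": 40},{"x": 23,"y": -30.1,"z": 2,"yaw": 0,"grip": 40},{"x": 23,"y": -30.1,"z": 2,"yaw": 0,"grip": 40},{"x": 23,"y": -30.1,"z": 2,"yaw": 0,"grip": 40},{"x": 23,"y": -30.1,"z": 2,"yaw": 0,"grip": 40},{"x": 23,"y": -30.1,"z": 0,"yaw": 0,"grip": 40},{"x": 0,"y": 0,"z": 0,"yaw": -6.5,"grip": 40},{"x": 0,"y": 0,"z": 0,"yaw": -6.5,"grip": 40},{"x": 0,"y": 0,"z": 0,"yaw": -6,"grip": 40},{"x": 0,"y": 0,"z": 0,"yaw": 0,"grip": 40}])

```text
time: 15.82
tool_pos: [0.5326, 0.0662, 0.206]
ee_rot: [0.0, 0.869, 0.495, 0.001]
ft_force: [0.0, 0.2, -0.1]
finger_gap: 0.472
```

```bash
python3 - <<'E'
from h import *
plan(.533,.066,.205,59)
im,K,W=grab("wrist","w18")
E
```

```text
t 15.82 pos [0.5326 0.0662 0.206 ] hd 59.39 gap 40.3 F [ 0.   0.2 -0.1] j [  7.   2.   2.  89.   0. 128.]
shift [0.  0.5 1. ] yaw 0.39 norm 1.1
```

View pics/w18.png

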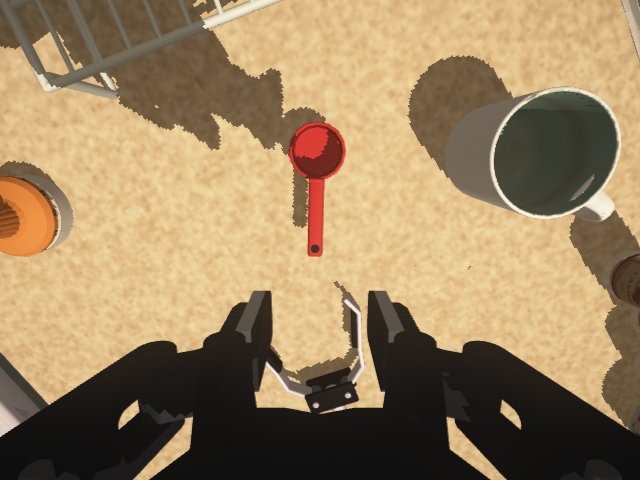

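```bash
python3 - <<'E'
from fit import *
im,K,W=grab("wrist")
c=px2w(317.5,151.5,.034,K,W);t=px2w(315,257,.042,K,W)
h=np.arctan2(t[1]-c[1],t[0]-c[0]);print(c,t,np.degrees(h),np.hypot(*(t-c)[:2]))
for p in [(347,298),(362,345)]: print("jaw",px2w(*p,.015,K,W))
for r in (.056,.06): print(r,c[:2]+r*np.array([np.cos(h),np.sin(h)]))
g=c[:2]+.056*np.array([np.cos(h),np.sin(h)])
j=px2w(347,298,.015,K,W)[:2];u=np.array([np.cos(h),np.sin(h)]);print("jaw tip rel: along",(j-c[:2])@u,"perp",(j-c[:2])@[-u[1],u[0]])
plan(g[0],g[1],.0455,np.degrees(h)+180)
overlay(im,K,W,[(c[0],c[1],h,.022,0,.082,(0,255,0))],(270,100,370,270),3.5,"ov18")
E
```

```text
[0.56534904 0.12019321 0.034     ] [0.52166733 0.05147018 0.042     ] -122.44084247484929 0.08143063247281787
jaw [ 0.52199934 -0.00333602  0.015     ]
jaw [ 0.51043949 -0.05171111  0.015     ]
0.056 [0.53530904 0.07293225]
0.06 [0.53316333 0.06955647]
jaw tip rel: along 0.1275059879600847 perp 0.029679806248385135
t 15.92 pos [0.5329 0.0658 0.2057] hd 58.86 gap 40.2 F [ 0.1 -0.6  0.1] j [  7.   2.   2.  89.  -0. 128.]
shift [  7.2  -1.9 160.2] yaw 1.3 norm 160.3
```

View pics/ov18.png

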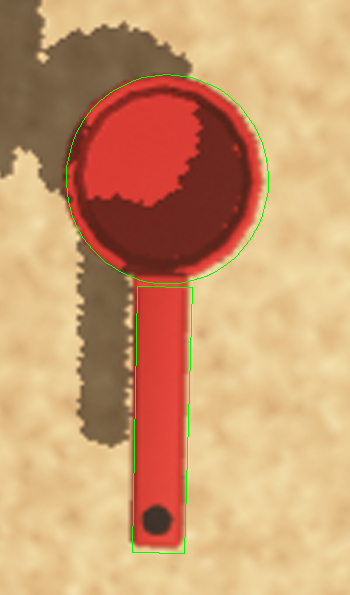

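>>> drive_tool(commands=[{"x": 3.5,"y": -1,"z": 20,"yaw": 0.6,"grip": 40},{"x": 3.5,"y": -0.7,"z": 35,"yaw": 0,"grip": 40},{"x": 0,"y": 0,"z": 35,"yaw": 0,"grip": 40},{"x": 0,"y": 0,"z": 30,"yaw": 0,"grip": 40},{"x": 0,"y": 0,"z": 20,"yaw": 0,"grip": 40},{"x": 0,"y": 0,"z": 0,"yaw": 0,"grip": 40},{"x": 0,"y": 0,"z": 0,"yaw": 0,"grip": 40}])

```text
time: 16.5
tool_pos: [0.5351, 0.0723, 0.0647]
ee_rot: [-0.0, 0.873, 0.487, -0.001]
ft_force: [0.4, 0.4, 0.4]
finger_gap: 0.469
```

```bash
python3 - <<'E'
from fit import *
plan(.5353,.0729,.0455,58)
im,K,W=grab("wrist","w19")
E
```

```text
t 16.5 pos [0.5351 0.0723 0.0647] hd 58.31 gap 40.0 F [0.4 0.4 0.4] j [  8.   4. -12.  74.   0. 129.]
shift [ 0.7 -0.1 19.2] yaw 0.31 norm 19.2
```

View pics/w19.png

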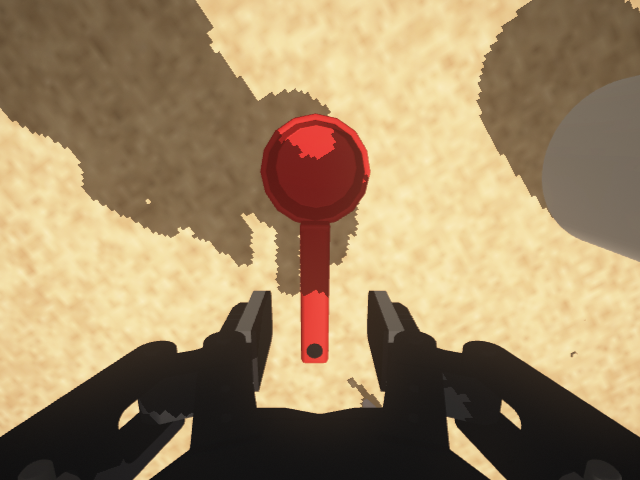

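>>> drive_tool(commands=[{"x": 0,"y": -1.6,"z": 12,"yaw": 0,"grip": 40},{"x": 0,"y": 0,"z": 7,"yaw": 0,"grip": 40},{"x": 0,"y": 0,"z": 0,"yaw": 0,"grip": 30},{"x": 0,"y": 0,"z": 0,"yaw": 0,"grip": 20},{"x": 0,"y": 0,"z": 0,"yaw": 0,"grip": 15},{"x": 0,"y": 0,"z": 0,"yaw": 0,"grip": 12},{"x": 0,"y": 0,"z": 0,"yaw": 0,"grip": 8},{"x": 0,"y": 0,"z": 0,"yaw": 0,"grip": 5},{"x": 0,"y": 0,"z": 0,"yaw": 0,"grip": 5},{"x": 0,"y": 0,"z": 0,"yaw": 0,"grip": 5}])

```text
time: 17.38
tool_pos: [0.5346, 0.0732, 0.0459]
ee_rot: [0.0, 0.873, 0.488, 0.0]
ft_force: [-0.2, -1.1, 2.8]
finger_gap: 0.123
```

```bash
python3 - <<'E'
from fit import *
plan(.5353,.0729,.0455,58)
im,K,W=grab("wrist","w20")
E
```

```text
t 17.38 pos [0.5346 0.0732 0.0459] hd 58.44 gap 10.5 F [-0.2 -1.1  2.8] j [  8.   5. -13.  72.  -0. 129.]
shift [0.1 0.8 0.4] yaw 0.44 norm 0.9
```

View pics/w20.png

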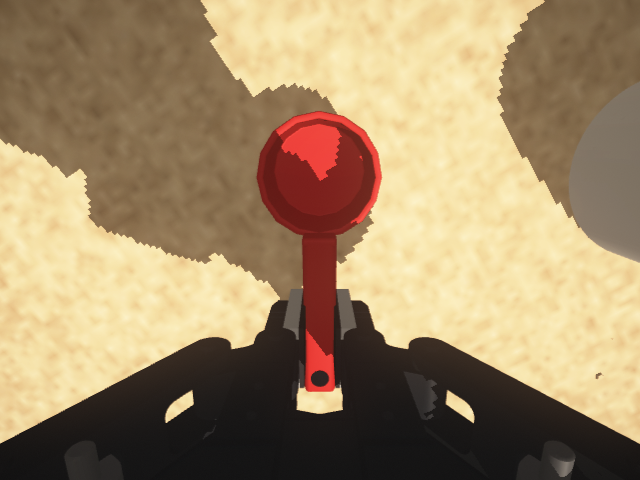

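>>> drive_tool(commands=[{"x": 0,"y": 0,"z": -10,"yaw": 0,"grip": 5},{"x": 0,"y": 0,"z": -25,"yaw": 0,"grip": 5},{"x": 0,"y": 0,"z": -35,"yaw": 0,"grip": 5},{"x": 0,"y": 0,"z": -35,"yaw": 0,"grip": 5},{"x": 0,"y": 0,"z": -20,"yaw": 0,"grip": 5},{"x": 0,"y": 0,"z": 0,"yaw": 0,"grip": 5}])

```text
time: 17.93
tool_pos: [0.5361, 0.0736, 0.1764]
ee_rot: [0.001, 0.873, 0.488, 0.004]
ft_force: [0.8, -0.6, -0.4]
finger_gap: 0.121
```

```bash
python3 - <<'E'
from fit import *
im,K,W=grab("wrist","w21")
q=robot.state();p=q["tool_pos"]
plan(.6108-.056,-.2885+.056*np.sin(np.radians(5)),p[2],-5)
im,K,W=grab("side");zoom(im,230,130,430,280,3.8,"s21")
E
```

```text
t 17.98 pos [0.5355 0.0735 0.1736] hd 58.45 gap 10.5 F [ 0.  -0.6 -0.8] j [  8.   3.  -2.  86.   0. 129.]
shift [-2.943e+02  2.033e+02 -2.000e-01] yaw 63.45 norm 357.7
```

View pics/w21.png

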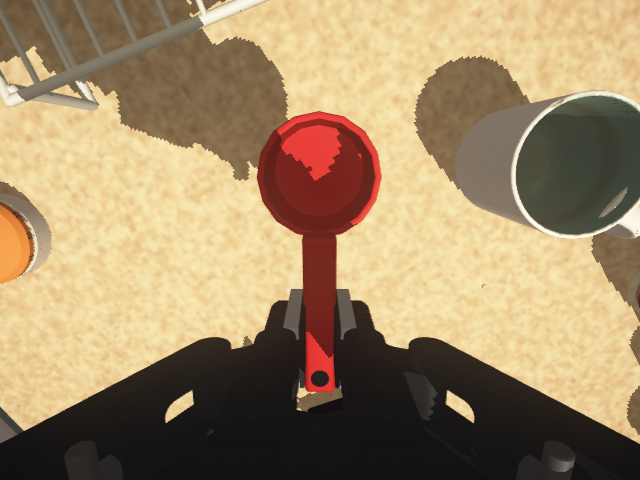

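View pics/s21.png

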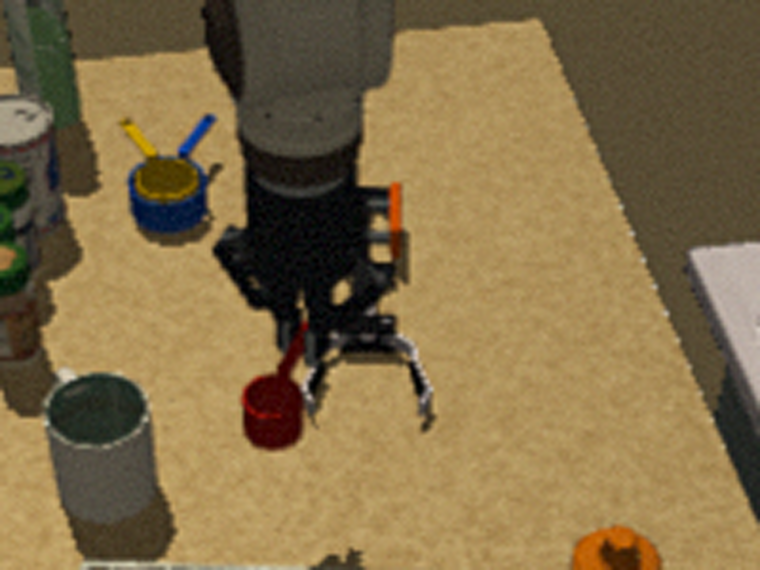

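>>> drive_tool(commands=[{"x": -14,"y": 10,"z": 0,"yaw": 0,"grip": 5},{"x": -26,"y": 18,"z": 0,"yaw": 0,"grip": 5},{"x": -30,"y": 20.7,"z": 0,"yaw": 0,"grip": 5},{"x": -30,"y": 20.7,"z": 0,"yaw": 0,"grip": 5},{"x": -30,"y": 20.7,"z": 0,"yaw": 0,"grip": 5},{"x": -30,"y": 20.7,"z": 0,"yaw": 0,"grip": 5},{"x": -30,"y": 20.7,"z": 0,"yaw": 0,"grip": 5},{"x": -30,"y": 20.7,"z": 0,"yaw": 0,"grip": 5},{"x": -30,"y": 20.7,"z": 0,"yaw": 0,"grip": 5},{"x": -26,"y": 18,"z": 0,"yaw": 0,"grip": 5},{"x": -18,"y": 12,"z": 0,"yaw": 0,"grip": 5},{"x": 0,"y": 0,"z": 0,"yaw": 0,"grip": 5}])

```text
time: 19.03
tool_pos: [0.5524, -0.2869, 0.168]
ee_rot: [-0.001, 0.874, 0.487, -0.001]
ft_force: [0.7, 0.5, -0.5]
finger_gap: 0.12
```

>>> drive_tool(commands=[{"x": 0,"y": 0,"z": 0,"yaw": 4,"grip": 5},{"x": 0,"y": 0,"z": 0,"yaw": 6,"grip": 5},{"x": 0,"y": 0,"z": 0,"yaw": 7,"grip": 5},{"x": 0,"y": 0,"z": 0,"yaw": 7,"grip": 5},{"x": 0,"y": 0,"z": 0,"yaw": 7,"grip": 5},{"x": 0,"y": 0,"z": 0,"yaw": 7,"grip": 5},{"x": 0,"y": 0,"z": 0,"yaw": 7,"grip": 5},{"x": 0,"y": 0,"z": 0,"yaw": 7,"grip": 5},{"x": 0,"y": 0,"z": 0,"yaw": 7,"grip": 5},{"x": 0,"y": 0,"z": 0,"yaw": 4,"grip": 5},{"x": 0,"y": 0,"z": 0,"yaw": 0.4,"grip": 5},{"x": 0,"y": 0,"z": 0,"yaw": 0,"grip": 5}])

```text
time: 20.03
tool_pos: [0.5531, -0.2826, 0.1695]
ee_rot: [-0.0, 0.999, -0.042, -0.001]
ft_force: [-0.3, 0.1, -0.4]
finger_gap: 0.123
```

```bash
python3 - <<'E'
from fit import *
plan(.5548,-.2836,.1736,-5)
im,K,W=grab("wrist","w22")
im,K,W=grab("side");zoom(im,230,130,430,280,3.8,"s22")
E
```

```text
t 20.03 pos [ 0.5531 -0.2826  0.1695] hd -4.82 gap 10.5 F [-0.3  0.1 -0.4] j [-27.  14.  11.  87.   0. 158.]
shift [ 1.7  0.8 -4.1] yaw 0.18 norm 4.6
```

View pics/w22.png

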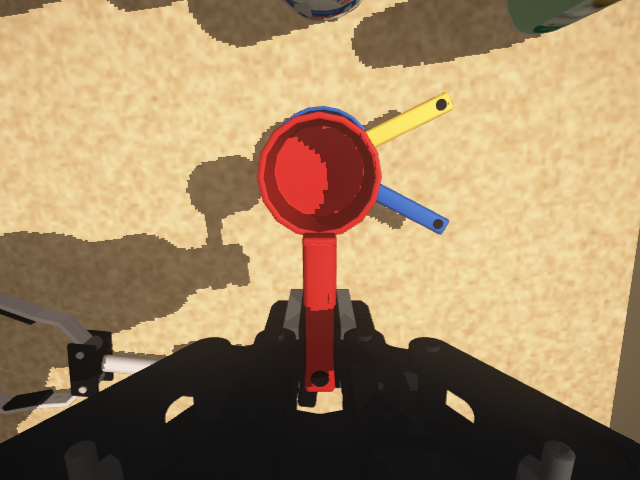

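View pics/s22.png

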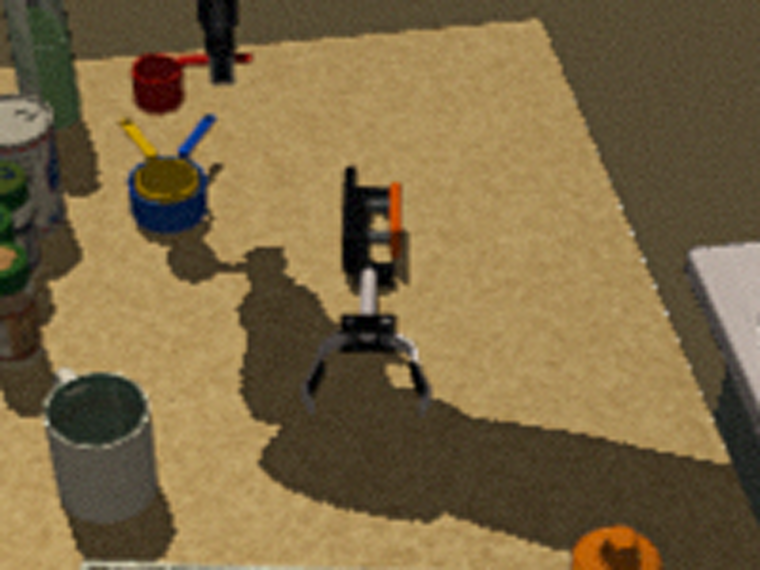

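```bash
python3 - <<'E'
from fit import *
im,K,W=grab("wrist");p=robot.state()["tool_pos"];print(p)
b=p[2]-.0455
r=px2w(319.5,173.8,b+.034,K,W);t=px2w(319.5,391,b+.042,K,W)
h=np.arctan2(t[1]-r[1],t[0]-r[0]);print("red",r,t,np.degrees(h),np.hypot(*(t-r)[:2]))
B=(.6110,-.2886);Y=(.6106,-.2882)
overlay(im,K,W,[(*B,np.radians(-123),.036,0,.096,(0,255,0)),(*Y,np.radians(-69.4),.029,.003,.089,(255,0,255)),(r[0],r[1],h,.022,b,.082,(255,255,0))],(250,80,470,410),1.8,"ov22")
E
```

```text
[ 0.55332421 -0.28306091  0.17015727]
red [ 0.61150302 -0.28828858  0.15865727] [ 0.53156337 -0.28163129  0.16665727] 175.23945013815458 0.08021637282901019
```

View pics/ov22.png

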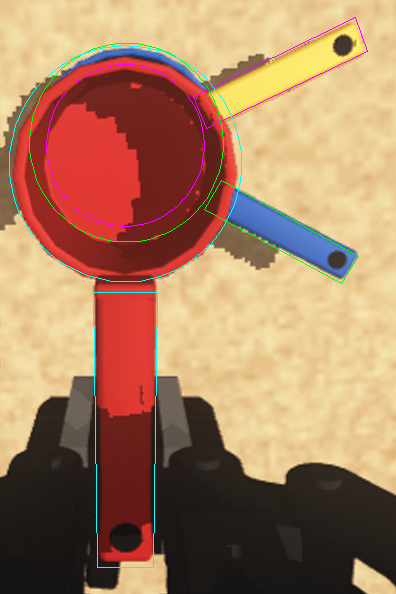

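>>> drive_tool(commands=[{"x": 0.5,"y": 0,"z": 15,"yaw": 0,"grip": 5},{"x": 0,"y": 0,"z": 20,"yaw": 0,"grip": 5},{"x": 0,"y": 0,"z": 20,"yaw": 0,"grip": 5},{"x": 0,"y": 0,"z": 14,"yaw": 0,"grip": 5},{"x": 0,"y": 0,"z": 5,"yaw": 0,"grip": 5},{"x": 0,"y": 0,"z": 0,"yaw": 0,"grip": 5},{"x": 0,"y": 0,"z": 0,"yaw": 0,"grip": 5}])

```text
time: 20.77
tool_pos: [0.554, -0.2835, 0.0972]
ee_rot: [0.0, 0.999, -0.043, 0.0]
ft_force: [-0.3, 0.1, 0.7]
finger_gap: 0.117
```

```bash
python3 - <<'E'
from fit import *
im,K,W=grab("wrist","w23");p=robot.state()["tool_pos"];print(p)
plan(.5548,-.2836,.05,-5)
im,K,W=grab("side");zoom(im,250,150,310,200,10,"s23")
im,K,W=grab("top");zoom(im,430,170,510,240,8,"t23")
E
```

```text
[ 0.55435281 -0.28360445  0.09774265]
t 20.82 pos [ 0.5544 -0.2836  0.0977] hd -4.93 gap 10.5 F [ 0.1  0.1 -0.6] j [-27.  15.   4.  79.   0. 158.]
shift [ 0.4 -0.1 47.7] yaw 0.07 norm 47.7
```

View pics/w23.png

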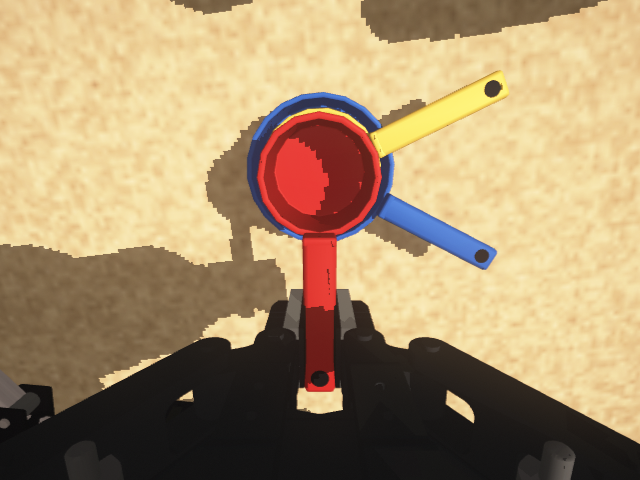

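View pics/s23.png

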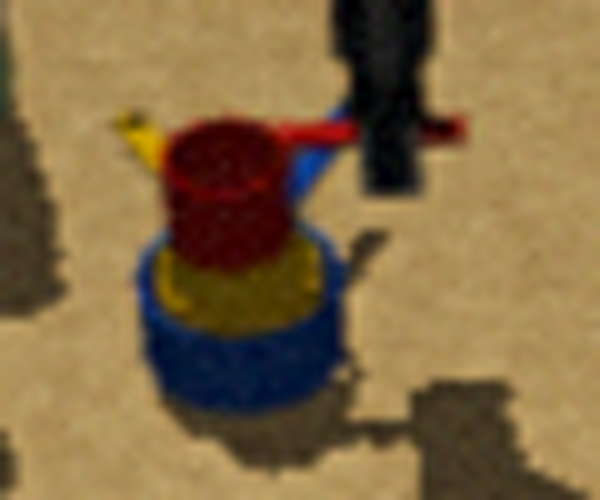

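View pics/t23.png

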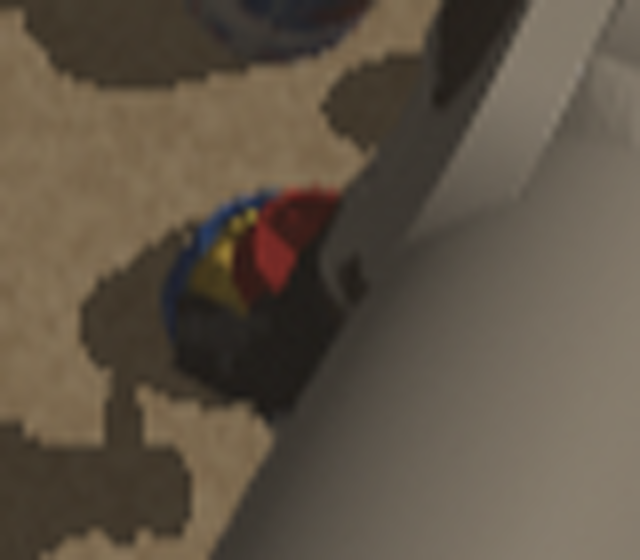

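```bash
python3 - <<'E'
from fit import *
im,K,W=grab("wrist");p=robot.state()["tool_pos"];b=p[2]-.0455
r=px2w(319.5,174,b+.034,K,W);B=px2w(320.5,166.8,.034,K,W)
d=(B-r)[:2]*1000;a=np.radians(-4.93);print(r,B,"tool x",d@[np.cos(a),np.sin(a)],"tool y",d@[np.sin(a),-np.cos(a)])
zoom(im,230,70,420,260,4,"w23z")
E
```

```text
[ 0.6126488  -0.28917632  0.08631005] [ 0.61241816 -0.28968809  0.034     ] tool x -0.1858074781252801 tool y 0.5297061612334802
```

View pics/w23z.png

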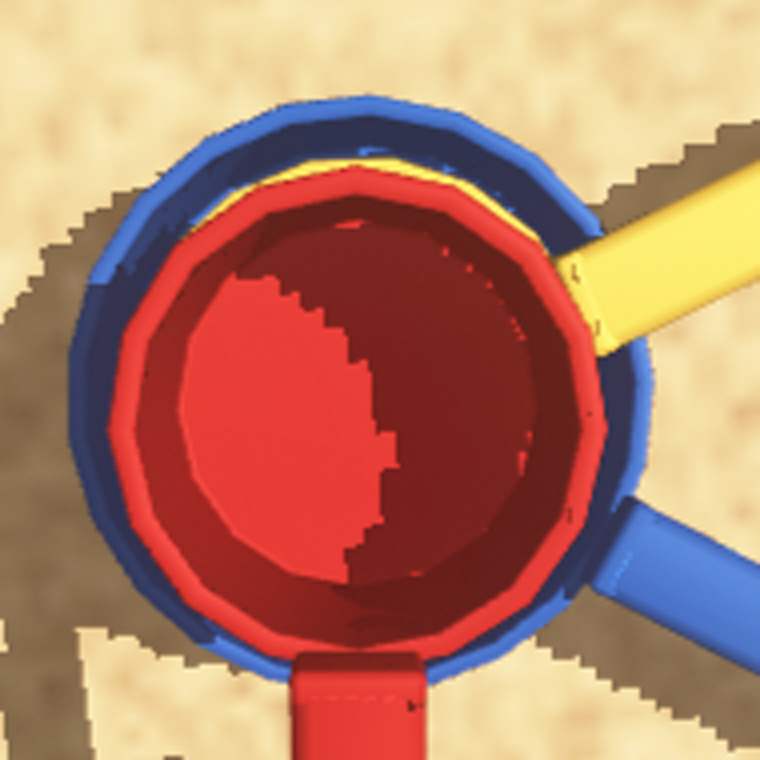

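>>> drive_tool(commands=[{"x": 0,"y": 0.5,"z": 10,"yaw": 0,"grip": 5},{"x": 0,"y": 0,"z": 8,"yaw": 0,"grip": 5},{"x": 0,"y": 0,"z": 7,"yaw": 0,"grip": 5},{"x": 0,"y": 0,"z": 5,"yaw": 0,"grip": 5},{"x": 0,"y": 0,"z": 0,"yaw": 0,"grip": 5}])

```text
time: 21.38
tool_pos: [0.5531, -0.2836, 0.0646]
ee_rot: [-0.001, 0.999, -0.043, -0.001]
ft_force: [-0.1, -0.8, -1.0]
finger_gap: 0.12
```

>>> drive_tool(commands=[{"x": 0,"y": 0,"z": 5,"yaw": 0,"grip": 5},{"x": 0,"y": 0,"z": 4,"yaw": 0,"grip": 5},{"x": 0,"y": 0,"z": 3,"yaw": 0,"grip": 5},{"x": 0,"y": 0,"z": 0,"yaw": 0,"grip": 5},{"x": 0,"y": 0,"z": 0,"yaw": 0,"grip": 5}])

```text
time: 21.8
tool_pos: [0.5538, -0.2839, 0.0545]
ee_rot: [-0.0, 0.999, -0.043, -0.0]
ft_force: [-0.1, -0.7, -1.4]
finger_gap: 0.122
```

```bash
python3 - <<'E'
from fit import *
im,K,W=grab("wrist","w24")
plan(.5548,-.2836,.0515,-5)
im,K,W=grab("side");zoom(im,250,150,310,200,10,"s24")
E
```

```text
t 21.85 pos [ 0.554  -0.284   0.0548] hd -4.95 gap 10.5 F [ 0.1 -0.2  0.1] j [-27.  16.  -0.  74.   0. 158.]
shift [ 0.8 -0.4  3.3] yaw 0.05 norm 3.4
```

View pics/w24.png

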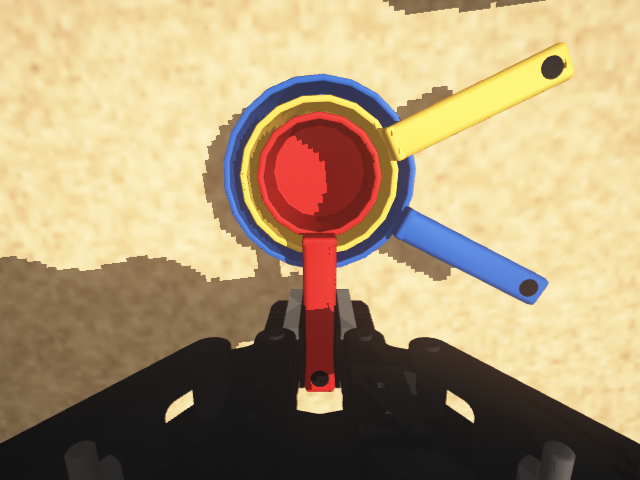

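View pics/s24.png

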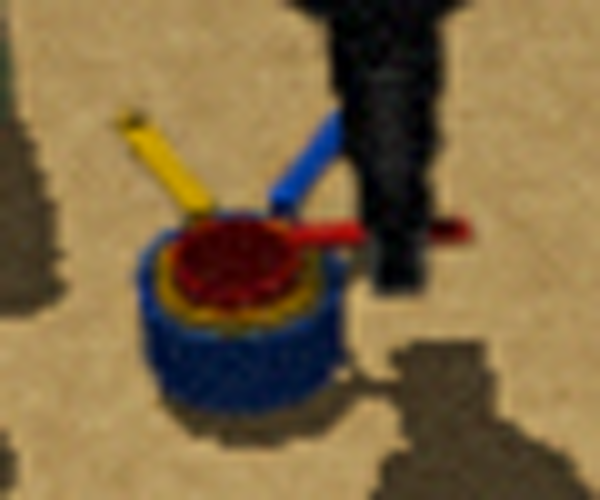

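>>> drive_tool(commands=[{"x": 0,"y": 0,"z": 1.5,"yaw": 0,"grip": 5},{"x": 0,"y": 0,"z": 1,"yaw": 0,"grip": 5},{"x": 0,"y": 0,"z": 0,"yaw": 0,"grip": 5}])

```text
time: 22.15
tool_pos: [0.5539, -0.284, 0.0521]
ee_rot: [0.0, 0.999, -0.043, 0.0]
ft_force: [0.5, 0.2, -0.2]
finger_gap: 0.126
```

>>> drive_tool(commands=[{"x": 0,"y": 0,"z": 0.5,"yaw": 0,"grip": 5},{"x": 0,"y": 0,"z": 0.3,"yaw": 0,"grip": 5},{"x": 0,"y": 0,"z": 0,"yaw": 0,"grip": 5}])

```text
time: 22.4
tool_pos: [0.5538, -0.284, 0.0518]
ee_rot: [0.0, 0.999, -0.043, 0.0]
ft_force: [-2.8, 0.5, 5.5]
finger_gap: 0.119
```

Contact at 5.5 N, so the cup is seated. I'll open.

>>> drive_tool(commands=[{"x": 0,"y": 0,"z": -0.3,"yaw": 0,"grip": 11},{"x": 0,"y": 0,"z": 0,"yaw": 0,"grip": 13},{"x": 0,"y": 0,"z": 0,"yaw": 0,"grip": 17},{"x": 0,"y": 0,"z": 0,"yaw": 0,"grip": 24},{"x": 0,"y": 0,"z": 0,"yaw": 0,"grip": 30},{"x": 0,"y": 0,"z": 0,"yaw": 0,"grip": 30},{"x": 0,"y": 0,"z": 0,"yaw": 0,"grip": 30}])

```text
time: 22.98
tool_pos: [0.5539, -0.2839, 0.0515]
ee_rot: [-0.0, 0.999, -0.043, -0.0]
ft_force: [-0.4, -0.3, 0.3]
finger_gap: 0.351
```

```bash
python3 - <<'E'
from fit import *
im,K,W=grab("wrist","w25")
plan(.5548,-.2836,.0515,-5)
E
```

```text
t 23.03 pos [ 0.5539 -0.2839  0.0515] hd -4.95 gap 30.1 F [ 0.  -1.3 -0.6] j [-27.  16.  -0.  74.   0. 158.]
shift [ 0.9 -0.4  0. ] yaw 0.05 norm 1.0
```

View pics/w25.png

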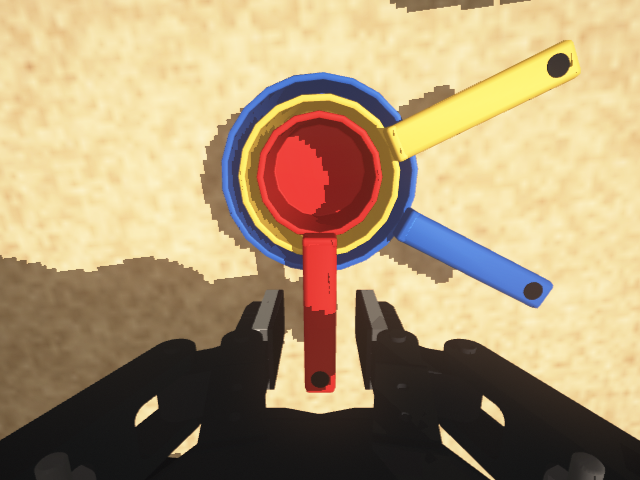

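Released and seated. Lift straight up and check.

>>> drive_tool(commands=[{"x": 0,"y": 0,"z": -8,"yaw": 0,"grip": 30},{"x": 0,"y": 0,"z": -15,"yaw": 0,"grip": 30},{"x": 0,"y": 0,"z": -25,"yaw": 0,"grip": 30},{"x": 0,"y": 0,"z": -35,"yaw": 0,"grip": 30},{"x": 0,"y": 0,"z": -35,"yaw": 0,"grip": 30},{"x": 0,"y": 0,"z": -35,"yaw": 0,"grip": 30},{"x": 0,"y": 0,"z": -20,"yaw": 0,"grip": 30},{"x": -25,"y": 0,"z": 0,"yaw": 0,"grip": 30},{"x": -35,"y": 0,"z": 0,"yaw": 0,"grip": 30},{"x": -30,"y": 0,"z": 0,"yaw": 0,"grip": 30},{"x": 0,"y": 0,"z": 0,"yaw": 0,"grip": 30},{"x": 0,"y": 0,"z": 0,"yaw": 0,"grip": 30}])

```text
time: 24.03
tool_pos: [0.4633, -0.2762, 0.226]
ee_rot: [0.0, 0.999, -0.044, 0.001]
ft_force: [1.1, -0.5, -0.3]
finger_gap: 0.35
```

```bash
python3 - <<'E'
from fit import *
im,K,W=grab("wrist","w26"); plan(.5,-.28,.2,-5)
im,K,W=grab("side","s26f");zoom(im,250,150,310,200,10,"s26")
im,K,W=grab("top","t26")
E
```

```text
t 24.08 pos [ 0.4642 -0.2763  0.2257] hd -4.99 gap 30.0 F [-0.3 -0.2  0.1] j [-31.   3.   5.  91.   0. 154.]
shift [36.   0.5 25.7] yaw 0.01 norm 44.2
```

View pics/w26.png

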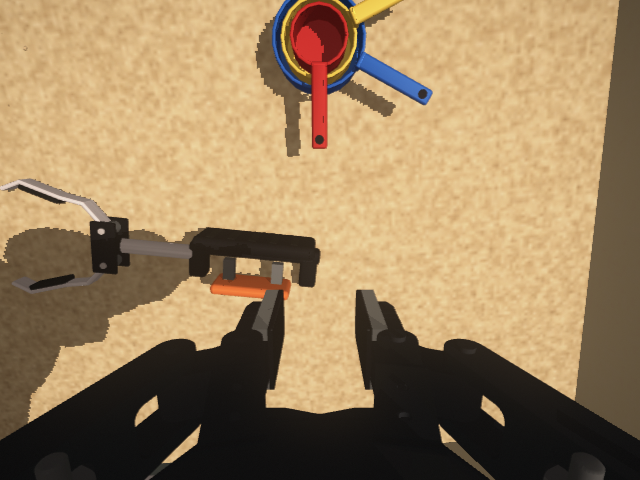

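View pics/s26.png

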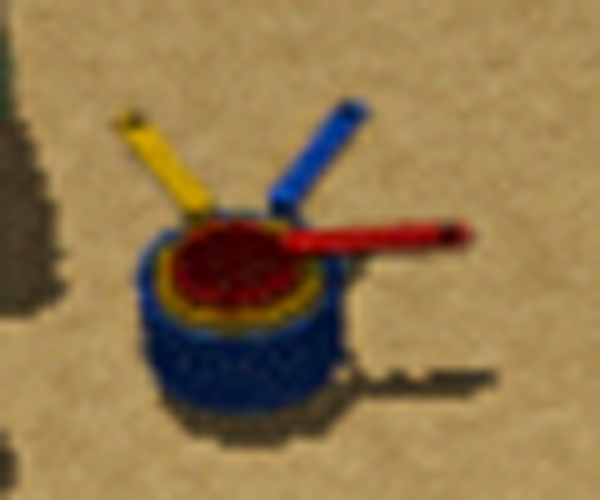

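View pics/s26f.png

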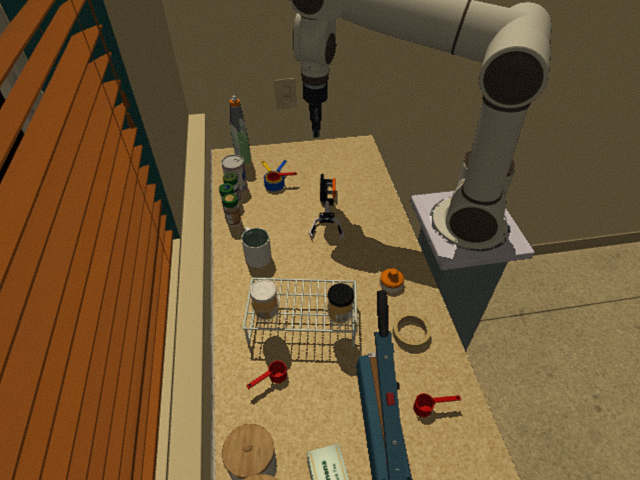

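```bash
python3 -c "
from plant import robot
print(robot.finish_job())"
```

```text
the job is handed in; nothing more can be done
None
```

The job is done and handed in at about 24 s of the 67 s allowed; the hand-in reports no verdict.

**What I did:**
- I took the red cup in the gap under the riser, the one farthest to the robot's right of the three that look alike.
- I held the reacher with a light squeeze, slid it in, closed the jaws on the cup and drew it about 190 mm out, clear of the riser.
- I then let go of the trigger and left the reacher lying flat on the worktop with its trigger open.
- I lifted the cup by its handle and lowered it into the yellow cup until it touched bottom, at about 5.5 N, then released it.

**Last checks:**
- **Nesting:** the final pictures show red inside yellow inside blue, level and upright. The tool height at contact (about 52 mm) matches a fully seated cup.
- **Handles:** the red handle points about 62° away from the blue one and farther from the yellow, so the tips are more than 80 mm apart.
- **Other things:** the jars, mug and timer look unmoved, and the robot is touching nothing.

**Disagreements:** outlines drawn from the camera calibration came out 2–4 % larger than the cups in the pictures. That is an offset of about 1–2 mm, so I centred the cup by eye in the wrist camera. The tool also read up to 10 N of upward force while the reacher was squeezed, well within the limits.

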